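# Gauge the oiler dock and hold its flask pressed

## Robot

A 6-joint arm with a two-finger parallel gripper is mounted at the origin on the work surface. World frame = base frame: x ahead of the robot, y to its left, z up, the work surface at z = 0. Lengths are in m, angles in rad, forces in N, time in s.
With the tool pointing down it reaches from about 0.35 to 0.975 m from the base axis. Payload 7.1 kg.
Tool frame: the origin (TCP) lies midway between the tips of the shut fingers; the grasp point (between the pads) lies 19 mm behind it; z points along the fingers, y is the direction in which the jaws open and shut (so a half turn about z gives the same grasp; the last joint's range is limited). The gripper opens to 88 mm and grips with 3 to 60 N. Pads are 20 mm wide; open, the fingers measure 115 mm over their backs; the gripper's body (75 mm by 178 mm) begins 61 mm behind the grasp point.
Start: joints at [1.214, 0.423, 1.63, -0, 1.089, -0.019], TCP at [0.207, 0.59, 0.223] pointing down, gripper open.
Joint ranges: [-3, 3], [-0.9, 2.11], [0.09, 2.58], [-1.31, 4.45], [0.11, 2.69], [-2.54, 2.54]. Speed limits (rad/s): [2.39, 2.39, 3.01, 3.14, 3.14, 3.14].

## Interface

Orientations are given as [roll, pitch, yaw] about the fixed x, y, z axes, in that order (R = Rz(yaw) Ry(pitch) Rx(roll)).
In Python, from station import readout, optics, job gives the robot as it stands. The module is installed in compiled form; this text tells all that it offers.
- The arm moves only by the shell command python3 -m inch 'ROWS' [FORCE]. ROWS is JSON, a list of rows, each an object of numbers: "tx", "ty", "tz": the shift along the tool's x, y, z in cm; "ax", "ay", "az": the turn, a rotation vector about the tool's x, y, z in degrees; "jaw": the closure in counts, from 0 (fully open) to 255 (shut). A call has 1 to 12 rows; each row shifts and turns the commanded pose from where the row before left it, along the tool's axes as they then stand; what a row does not reach is not made up. A row lasts 1/10 s, in which the tool goes at most 50 mm and 8.59 degrees, less where a joint would pass 70% of its speed; a pose out of reach is approached as far as the arm can. A call is refused whole if a number of a shift passes 5 or a number of a turn 8.59, either way. A call with a gripper value outside its range is refused whole. The fingers move at their own pace and stop on an object; FORCE is the grip in N (left out, the last holds). Time passes only in rows, so rows that do not move let the fingers close. It gives the time, the measured TCP pose, the force and the opening at its end, in the units of the state.
- readout.read_state(): the state, without advancing time (a new reading comes with each control period).
- optics.camera(name): name is "scene" or "top" or "wrist"; returns a dict with "pixels" (400x640x3 uint8, red, green, blue), "camera_matrix" (3x3 intrinsics, pixels), "xyz" and "attitude" of the camera in the world; the wrist camera has in their place "mount" (4x4, takes a point from camera to tool coordinates, whose origin is the TCP and whose axes are the flange's). Camera axes: x right, y down, z forward; pixel columns grow to the right and rows downward; lengths in m; the calibration is good to about 2 mm. A picture is of the moment at which its call begins: read the wrist's pose just before it. There is no depth.
- job.job_done(): hands the job in, once; it reports no verdict.
The state is a dict: "t": time; "q": joint angles; "dq": joint speeds; "joint_efforts": joint torques, N m; "ee_pos": TCP position; "tcp_rot": TCP orientation; "contact_force": force on the tool from outside, world axes, zero at the start; "moment": the same for the moment, N m; "grip_width": opening from 0.0 (shut) to 1.0 (fully open).
Only numpy, scipy, OpenCV 4.12 (cv2) and the standard library are available. Lean on these libraries where they do the work, as an engineer would, in place of code of your own. Each camera call takes 0.05 s, during which the arm holds its last target.

## Task

Check the stroke of the oiler dock: slide the yellow-handled gauge, blade first, along the dock's ledge into the gap under the sprung ring until its handle stops against the two cheeks, and let go of it there. Then take the red round flask from its black stand, set it upright in the sprung ring and press it down until the ring closes firmly on the gauge blade. Finish while still holding the flask pressed down like that, with the gauge still fully home; leave the blue-handled gauge, the wooden offcut and the amber jar where they are.

Things in the scene. Friction and masses are not known exactly. Their poses are not given: they have to be found in the camera images.
- dock: grey oiler dock, fixed; origin on the bench under the ring's axis, z up. Base plate 10 mm thick (its top is the ledge), x -125 to +60 mm, y -60 to +60 mm. Open side at local -x: the gauge goes in along +x, centred on y = 0, on the ledge. Fully home, gauge_handle is at x -76.5, y 0, z 25 mm, its x along the dock's x. Two guide posts at x 0, y +-52 mm, 66 mm high
- dock_slot (a point): middle of the mouth of the slot between the dock's two aluminium cheeks, at ledge height (10 mm above the bench), on the cheeks' outer faces, 54 mm before the ring's axis; axes as the dock's. The slot is 28 mm wide; the cheeks are 8 mm thick and their tops 24 mm above the bench
- ring (a joint): travel of the sprung ring, m: 0 at rest, grows as it is pressed down, 0.016 with nothing beneath; with the 6 mm blade in the gap it meets the blade at 0.010. It starts to move at a push of about 4.5 N (flask's weight included) and meets the blade at about 9.5 N; the rest presses on the blade (over 2 N must stay on it, so keep pushing with 14 to 25 N)
- ring_top (a point): centre of the opening, at the top face of the aluminium sprung ring; 46 mm above the bench at rest, moves down with it. Ring 88 mm outside, 60 mm inside, 20 mm high; at rest its underside is 16 mm above the ledge. The flask's ball sits on its inner top edge
- flask_mid (a point): red round flask, 120 mm high, about 0.3 kg, upright in its stand; point on its axis 60 mm above its lowest point, z to the cap. Ball 72 mm across, centre 24 mm below the point. Black cap 34 mm across, 32 mm high, centre 44 mm above the point: take it there. Steel neck 24 mm across. Seated in the ring the point is about 44 mm above ring_top
- stand: black round stand of the flask, fixed, 86 mm across and 28 mm high; origin at its centre on the bench
- gauge_handle (a point): yellow-handled gauge, loose, flat on the bench, about 0.16 kg; point at the centre of its handle block, 45 (x) by 36 (y) by 30 mm high, 15 mm above its flat underside. x points to the blade: steel, 90 mm long past the handle, 18 mm wide, 6 mm thick, underside flush with the handle's
- thick_gauge_handle (a point): blue-handled gauge, the same but with an 11 mm thick blade; not used, leave it. Point and axes as on the yellow one
- offcut: wooden offcut, 160 x 45 x 22 mm, lying loose; origin under its centre; leave it
- jar: amber jar with steel lid, 52 mm across, 55 mm high, loose; origin under its centre; leave it
Not all that is in view belongs to the job. What is shaped like the part that bears gauge_handle but pink or turquoise is not meant.

How it is judged:
On the way, in this order (a step that is already met when the one before it is completed fails the run):
1. the yellow-handled gauge is fully home in the gap, let go, the ring not yet pressed (x of gauge_handle in the frame of dock between -0.082 and -0.0725 m and y of gauge_handle in the frame of dock between -0.008 and 0.008 m and z of gauge_handle in the frame of dock between 0.02 and 0.03 m and angle between the x axis of gauge_handle and the x axis of dock, either way round below 0.15 rad and contact force between the fingers and gauge below 0.2 N and value of joint ring below 0.003 m), for 0.2 s.
2. the flask sits upright in the ring (horizontal distance between flask_mid and ring_top below 0.01 m and angle between flask_mid's own z axis and vertical below 0.2 rad and z of flask_mid in the frame of ring_top between 0.038 and 0.05 m), for 0.1 s.
At the end, for the whole second after the job is handed in: Gauge fully home (handle within 5.5 mm of the cheeks, 8 mm sideways, 0.15 rad), untouched; flask upright in the ring (10 mm, 0.2 rad), still held by the robot and pressed so that the ring is 8.5 to 12 mm down and bears on the gauge blade with over 2 N (all of step 2 and x of gauge_handle in the frame of dock between -0.082 and -0.0725 m and y of gauge_handle in the frame of dock between -0.008 and 0.008 m and z of gauge_handle in the frame of dock between 0.02 and 0.03 m and angle between the x axis of gauge_handle and the x axis of dock, either way round below 0.15 rad and value of joint ring between 0.0085 and 0.012 m and contact force between ring and gauge above 2 N and contact force between flask and ring above 8 N and contact force between each of the arm, the fingers and gauge below 0.2 N and contact force between the fingers and flask above 3 N); the arm keeps its last pose, push and grip.
It fails at once if the flask was tipped over (angle between flask_mid's own z axis and vertical above 0.7 rad).
It fails at once if the blue-handled gauge was moved (distance of thick_gauge_handle from where it was at the start of the episode above 0.025 m).
It fails at once if the offcut was moved (distance of offcut from where it was at the start of the episode above 0.025 m).
It fails at once if the jar was moved (distance of jar from where it was at the start of the episode above 0.025 m).
It also fails if it takes over 58 s, if anything falls off the work surface, if the arm or the gripper's body presses on something with over 40 N, if the wrist force passes 120 N, or if a joint passes its speed limit or range.

## Working session

There is one attempt and no reset: what is moved stays moved. The work goes in short steps, Python scripts to look and compute and a shell command to move; the robot and the scene stay as the last step left them, time stands still between calls to the robot, and variables do not carry over. Pictures are saved under pics/ and viewed, and the job is handed in when it is done.

```bash
mkdir -p pics; cat > h.py <<'E'
import numpy as np,cv2
from scipy.spatial.transform import Rotation as R
from station import readout,optics,job
def snap(n,f):
    s=readout.read_state(); c=optics.camera(n); cv2.imwrite('pics/'+f,c['pixels'][:,:,::-1]); c['s']=s; np.save('pics/'+f+'.npy',c,allow_pickle=True); return c
def load(f): return np.load('pics/'+f+'.npy',allow_pickle=True).item()
def pose(c):
    if 'mount' in c:
        s=c['s'];T=np.eye(4);T[:3,:3]=rot(s['tcp_rot']);T[:3,3]=s['ee_pos'];M=T@np.array(c['mount']);return M[:3,:3],M[:3,3]
    return rot(c['attitude']),np.array(c['xyz'])
def rot(a):
    a=np.array(a)
    return a if a.shape==(3,3) else R.from_euler('xyz',a).as_matrix()
def ray(c,u,v,z):
    Rm,p=pose(c);d=Rm@np.linalg.inv(c['camera_matrix'])@[u,v,1.];return p+d*(z-p[2])/d[2]
def proj(c,P):
    Rm,p=pose(c);x=np.array(c['camera_matrix'])@Rm.T@(np.array(P)-p);return x[:2]/x[2]
E
python3 - <<'E'
from h import *
for n in('scene','top','wrist'):
    c=snap(n,n+'0.png');print(n,{k:v for k,v in c.items() if k not in('pixels','s')})
print(readout.read_state())
E
```

```text
scene {'camera_matrix': array([[514.10192714,   0.        , 316.00303875],
       [  0.        , 514.10192714, 203.12225642],
       [  0.        ,   0.        ,   1.        ]]), 'xyz': array([ 1.2033364 , -0.63181957,  1.04132704]), 'attitude': array([-2.36233859,  0.01531433,  0.84855721])}
top {'camera_matrix': array([[509.8990712 ,   0.        , 316.85586492],
       [  0.        , 509.8990712 , 208.18113475],
       [  0.        ,   0.        ,   1.        ]]), 'xyz': array([ 0.3550723 , -0.02611351,  1.45192224]), 'attitude': array([-3.04538915,  0.01273001, -1.57545315])}
wrist {'camera_matrix': array([[316.62941938,   0.        , 321.74805945],
       [  0.        , 316.62941938, 200.76384155],
       [  0.        ,   0.        ,   1.        ]]), 'mount': array([[-1.23555296e-03, -9.55167039e-01, -2.96064859e-01,
         8.22061660e-02],
       [ 9.99998866e-01, -9.25169420e-04, -1.18845656e-03,
        -7.08252849e-04],
       [ 8.61264377e-04, -2.96065991e-01,  9.55167099e-01,
        -1.61927625e-01],
       [ 0.00000000e+00,  0.00000000e+00,  0.00000000e+00,
         1.00000000e+00]])}
{'t': 0.15, 'q': array([ 1.21400458e+00,  4.23661352e-01,  1.63047952e+00, -7.28770140e-06,
        1.08860966e+00, -1.89963990e-02]), 'dq': array([-0.00047395, -0.00147701, -0.00252415, -0.00202394, -0.00131701,
       -0.00057276]), 'joint_efforts': array([ 3.69628888e-04, -5.44981241e+01, -2.73924834e+01,  6.44499832e-02,
        2.04271363e-02, -7.82142956e-05]), 'ee_pos': array([0.2069589 , 0.58929533, 0.22209647]), 'tcp_rot': array([-3.14043487e+00, -1.55423894e-05,  2.80380068e+00]), 'contact_force': array([ 0.59261257,  0.1078219 , -0.50966886]), 'moment': array([-0.0017873 ,  0.06365709,  0.05448168]), 'grip_width': 0.9993696631107231}
```

View pics/scene0.png

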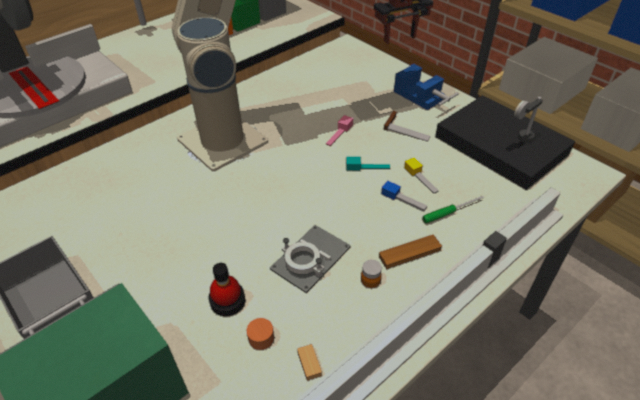

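View pics/top0.png

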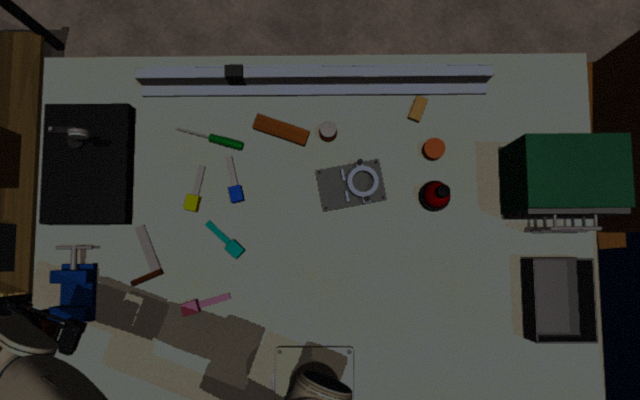

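View pics/wrist0.png

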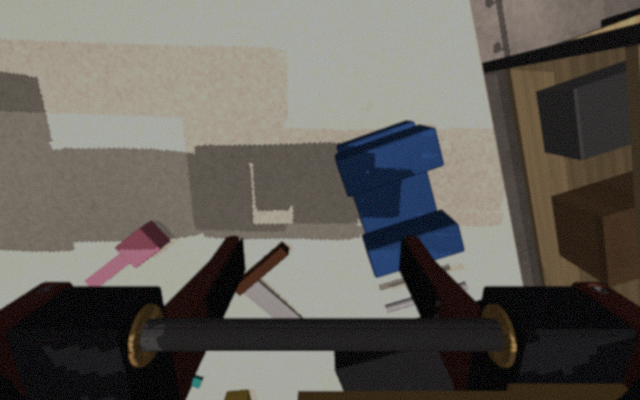

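```bash
cat > m.py <<'E'
from h import *
c=load('top0.png');im=c['pixels'];hsv=cv2.cvtColor(im,cv2.COLOR_RGB2HSV)
def blob(lo,hi,box,z,nm):
    x0,y0,x1,y1=box;m=cv2.inRange(hsv,np.array(lo),np.array(hi));k=np.zeros_like(m);k[y0:y1,x0:x1]=m[y0:y1,x0:x1]
    cs,_=cv2.findContours(k,cv2.RETR_EXTERNAL,cv2.CHAIN_APPROX_NONE);b=max(cs,key=cv2.contourArea);M=cv2.moments(b);u,v=M['m10']/M['m00'],M['m01']/M['m00']
    r=cv2.minAreaRect(b);print(nm,'px',round(u,1),round(v,1),'xyz',ray(c,u,v,z).round(4),'rect',[ [round(t,1) for t in r[0]],[round(t,1) for t in r[1]],round(r[2],1)]);return u,v,b
blob((22,120,80),(34,255,255),(170,150,220,230),.03,'yellow')
blob((105,120,60),(125,255,255),(215,150,260,220),.03,'blue')
blob((0,150,60),(8,255,255),(410,170,460,220),.036,'flask')
blob((8,100,40),(20,255,255),(245,105,315,150),.022,'offcut')
for n,b in(('a',(160,130,270,270)),('b',(290,90,470,230))):
    x0,y0,x1,y1=b;k=cv2.resize(im[y0:y1,x0:x1,::-1],None,fx=4.3,fy=4.0,interpolation=cv2.INTER_CUBIC);cv2.imwrite('pics/crop_%s.png'%n,k)
x=load('scene0.png')['pixels'];
cv2.imwrite('pics/crop_s.png',cv2.resize(x[140:330,200:500,::-1],None,fx=2.6,fy=2.6,interpolation=cv2.INTER_CUBIC))
E
python3 m.py
```

```text
yellow px 190.4 202.0 xyz [0.512  0.3471 0.03  ] rect [[190.4, 202.0], [11.9, 15.8], 14.0]
blue px 235.1 193.1 xyz [0.5363 0.2212 0.03  ] rect [[235.1, 193.1], [15.3, 12.1], 77.5]
flask px 439.2 199.8 xyz [ 0.5132 -0.3498  0.036 ] rect [[439.0, 200.0], [6.0, 16.0], 90.0]
offcut px 280.7 129.0 xyz [0.7216 0.094  0.022 ] rect [[280.5, 128.9], [56.0, 15.2], 18.4]
```

```bash
python3 -c "
import cv2,numpy as np
a=cv2.imread('pics/crop_a.png');b=cv2.imread('pics/crop_b.png');print(a.shape,b.shape)"
```

```text
(560, 473, 3) (560, 774, 3)
```

View pics/crop_a.png

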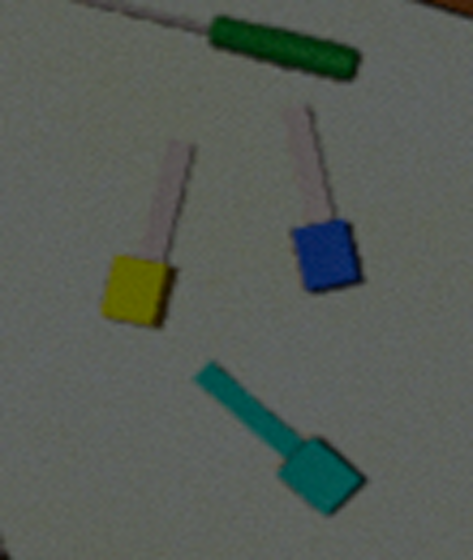

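View pics/crop_b.png

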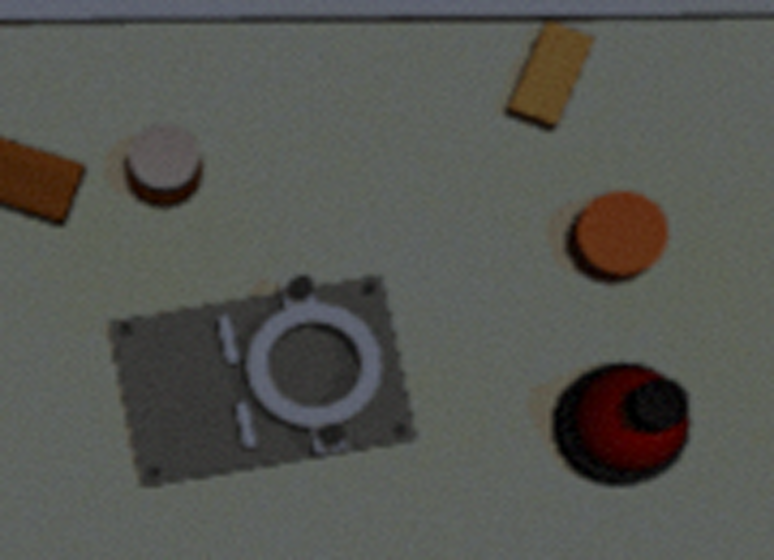

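View pics/crop_s.png

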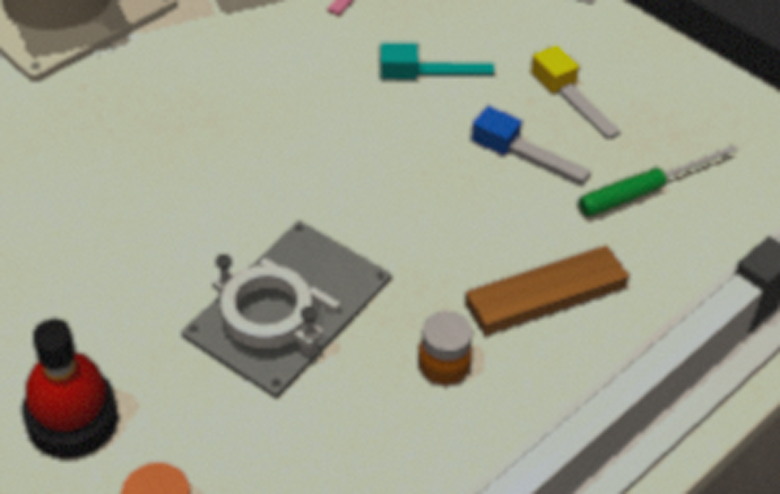

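```bash
cat > m2.py <<'E'
from h import *
c=load('top0.png');im=c['pixels']
f=lambda u,v,z:ray(c,290+u/4.3-.0,90+v/4.0,z)
P=[f(u,v,.01) for u,v in((110,322),(380,278),(415,438),(143,487))]
for p in P:print(p.round(4))
d=(P[1]+P[2]-P[0]-P[3])/2;w=(P[1]+P[0]-P[2]-P[3])/2
print('len',np.linalg.norm(d),np.linalg.norm(w),'yaw',np.degrees(np.arctan2(d[1],d[0])),np.degrees(np.arctan2(w[1],w[0]))-90)
m=np.mean(P,0);u=d/np.linalg.norm(d);print('origin',(m+u*.0325).round(4),'ring',f(314,364,.046).round(4))
g=lambda u,v,z:ray(c,160+u/4.3,130+v/4.0,z)
t=g(182,146,.006);b=g(158,258,.006);print('blade',t,b,np.degrees(np.arctan2(*(t-b)[[1,0]])),np.linalg.norm(t-b))
print('cap',f(660,402,.12+.0).round(4),'stand',f(622,424,.028).round(4))
from numpy import *
print('jar',f(163,160,.055))
E
python3 m2.py
```

```text
[ 0.6027 -0.0053  0.01  ]
[ 0.6333 -0.1852  0.01  ]
[ 0.5179 -0.2064  0.01  ]
[ 0.484  -0.0265  0.01  ]
len 0.18278657376930882 0.11892256461470871 yaw -79.83212740459264 -79.71045052230232
origin [ 0.5652 -0.1378  0.01  ] ring [ 0.566  -0.1376  0.046 ]
blade [0.61724498 0.32096237 0.006     ] [0.5361071  0.33562172 0.006     ] -10.24127119790727 0.08245151312364225
cap [ 0.5284 -0.3424  0.12  ] stand [ 0.5249 -0.3391  0.028 ]
jar [ 0.70916828 -0.04084829  0.055     ]
```

```bash
python3 -m inch '[{"tx":-2.8,"ty":-1},{"tx":-4,"ty":-1.4},{"tx":-4,"ty":-1.4},{"tx":-4,"ty":-1.4},{"tx":-4,"ty":-1.4},{"tx":-4,"ty":-1.4},{"tx":-4,"ty":-1.4},{"tx":-4,"ty":-1.4},{"tx":-4,"ty":-1.4},{"tx":-2,"ty":-0.6,"az":-4},{"az":-3},{}]'
python3 - <<'E'
from h import *
c=snap('wrist','w1.png')
print(c['s']['ee_pos'],np.degrees(c['s']['tcp_rot']))
E
```

```text
[0.2069589  0.58929533 0.22209647] [-1.79933664e+02 -8.90513315e-04  1.60645945e+02]$[0]: bad value
```

View pics/w1.png

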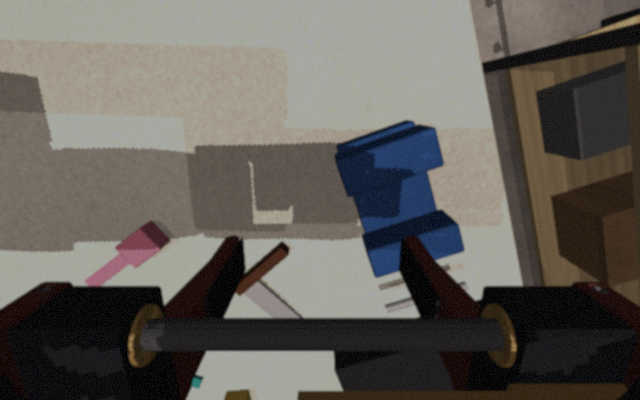

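```bash
python3 -m inch '[{"tx":-2.8,"ty":-1,"tz":0,"ax":0,"ay":0,"az":0,"jaw":0}]'
```

```text
t: 0.3
ee_pos: [0.2287, 0.5722, 0.2224]
tcp_rot: [3.141, -0.001, 2.807]
contact_force: [0.4, -0.3, 0.2]
grip_width: 0.998
```

```bash
python3 -m inch '[{"tx":-4,"ty":-1.4,"jaw":0},{"tx":-4,"ty":-1.4,"jaw":0},{"tx":-4,"ty":-1.4,"jaw":0},{"tx":-4,"ty":-1.4,"jaw":0},{"tx":-4,"ty":-1.4,"jaw":0},{"tx":-4,"ty":-1.4,"jaw":0},{"tx":-4,"ty":-1.4,"jaw":0},{"tx":-4,"ty":-1.4,"jaw":0},{"tx":-2,"ty":-0.6,"az":-4,"jaw":0},{"az":-3,"jaw":0},{"jaw":0}]' || python3 -m inch '[{"tx":-4,"ty":-1.4,"tz":0,"ax":0,"ay":0,"az":0,"jaw":0},{"tx":-4,"ty":-1.4,"tz":0,"ax":0,"ay":0,"az":0,"jaw":0},{"tx":-4,"ty":-1.4,"tz":0,"ax":0,"ay":0,"az":0,"jaw":0},{"tx":-4,"ty":-1.4,"tz":0,"ax":0,"ay":0,"az":0,"jaw":0},{"tx":-4,"ty":-1.4,"tz":0,"ax":0,"ay":0,"az":0,"jaw":0},{"tx":-4,"ty":-1.4,"tz":0,"ax":0,"ay":0,"az":0,"jaw":0},{"tx":-4,"ty":-1.4,"tz":0,"ax":0,"ay":0,"az":0,"jaw":0},{"tx":-4,"ty":-1.4,"tz":0,"ax":0,"ay":0,"az":0,"jaw":0},{"tx":-2,"ty":-0.6,"tz":0,"ax":0,"ay":0,"az":-4,"jaw":0},{"tx":0,"ty":0,"tz":0,"ax":0,"ay":0,"az":-3,"jaw":0},{"tx":0,"ty":0,"tz":0,"ax":0,"ay":0,"az":0,"jaw":0}]'
python3 - <<'E'
from h import *
c=snap('wrist','w2.png')
print(c['s']['ee_pos'],np.degrees(c['s']['tcp_rot']))
E
```

```text
t: 1.4
ee_pos: [0.5124, 0.3462, 0.2224]
tcp_rot: [-3.141, -0.0, 2.925]
contact_force: [0.3, 0.8, 0.6]
grip_width: 1.001
[0.51236625 0.34616461 0.22235862] [-1.79978119e+02 -2.37930803e-02  1.67580275e+02]$[0]: bad value
```

View pics/w2.png

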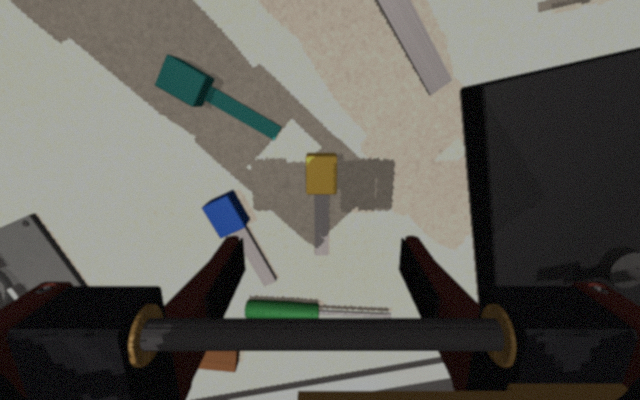

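```bash
cat > m3.py <<'E'
from h import *
import sys
c=load(sys.argv[1]);z0=float(sys.argv[2]) if len(sys.argv)>2 else 0.
im=c['pixels'];hsv=cv2.cvtColor(im,cv2.COLOR_RGB2HSV)
m=cv2.inRange(hsv,np.array((15,110,60)),np.array((34,255,255)));
cs,_=cv2.findContours(m[:330],cv2.RETR_EXTERNAL,cv2.CHAIN_APPROX_NONE)
cs=[b for b in cs if cv2.contourArea(b)>60]
for b in cs:
    r=cv2.minAreaRect(b);print(r,cv2.contourArea(b))
    B=np.array([ray(c,*p,z0+.03) for p in cv2.boxPoints(r)]);print(B.mean(0).round(4))
    e=[B[1]-B[0],B[2]-B[1]];
    for q in e: print(np.linalg.norm(q).round(4),(np.degrees(np.arctan2(q[1],q[0]))).round(2))
E
python3 m3.py w2.png
python3 - <<'E'
from h import *
c=load('w2.png');im=c['pixels']
cv2.imwrite('pics/w2c.png',cv2.resize(im[140:265,270:380,::-1],None,fx=4.5,fy=4.5,interpolation=cv2.INTER_CUBIC))
E
```

```text
((136.40000915527344, 321.6999816894531), (5.813776969909668, 17.888545989990234), 26.56505012512207) 69.0
[0.6501 0.0621 0.03  ]
0.0293 136.65
0.0074 44.41
((321.0, 173.0), (40.0, 30.0), 90.0) 1174.5
[0.5068 0.3454 0.03  ]
0.0336 77.52
0.0465 -11.73
```

View pics/w2c.png

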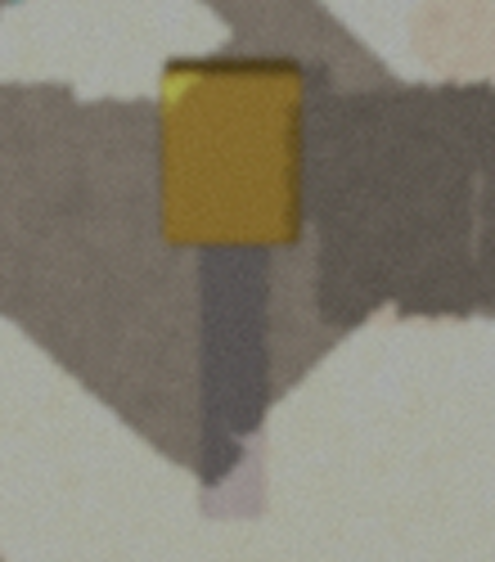

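```bash
python3 - <<'E'
from h import *
c=load('w2.png')
p=ray(c,321.6,174.7,.03);t=ray(c,321.6,270/1-270+140+517/4.5,.006);s=c['s']
print(p,t,np.linalg.norm((t-p)[:2]), rot(s['tcp_rot']).T@(p-s['ee_pos']))
E
```

```text
[0.5084195  0.34572716 0.03      ] [0.61913193 0.32114452 0.006     ] 0.11340876467615509 [ 0.00368042 -0.00120259  0.19236064]
```

```bash
python3 -m inch '[{"tx":0.2,"ty":-0.1,"tz":4,"ax":0,"ay":0,"az":0,"jaw":0},{"tx":0,"ty":0,"tz":4,"ax":0,"ay":0,"az":0,"jaw":0},{"tx":0,"ty":0,"tz":4,"ax":0,"ay":0,"az":0,"jaw":0},{"tx":0,"ty":0,"tz":4,"ax":0,"ay":0,"az":0,"jaw":0},{"tx":0,"ty":0,"tz":3,"ax":0,"ay":0,"az":0,"jaw":0},{"tx":0,"ty":0,"tz":1.6,"ax":0,"ay":0,"az":0,"jaw":0},{"tx":0,"ty":0,"tz":1,"ax":0,"ay":0,"az":0,"jaw":0},{"tx":0,"ty":0,"tz":0,"ax":0,"ay":0,"az":0,"jaw":0},{"tx":0,"ty":0,"tz":0,"ax":0,"ay":0,"az":0,"jaw":0}]'
python3 - <<'E'
from h import *
c=snap('wrist','w3.png')
E
```

```text
t: 2.35
ee_pos: [0.5104, 0.3471, 0.0078]
tcp_rot: [3.14, 0.001, 2.926]
contact_force: [0.2, 0.1, 0.3]
grip_width: 1.001
```

View pics/w3.png

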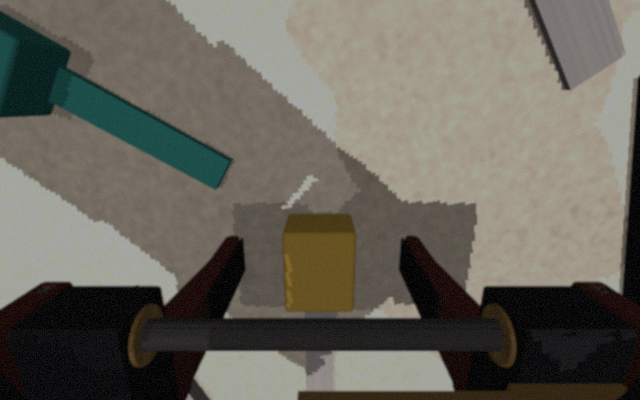

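```bash
python3 -m inch '[{"tx":0,"ty":0,"tz":0.3,"ax":0,"ay":0,"az":0,"jaw":100},{"tx":0,"ty":0,"tz":0,"ax":0,"ay":0,"az":0,"jaw":180},{"tx":0,"ty":0,"tz":0,"ax":0,"ay":0,"az":0,"jaw":230},{"tx":0,"ty":0,"tz":0,"ax":0,"ay":0,"az":0,"jaw":230},{"tx":0,"ty":0,"tz":0,"ax":0,"ay":0,"az":0,"jaw":230},{"tx":0,"ty":0,"tz":0,"ax":0,"ay":0,"az":0,"jaw":230},{"tx":0,"ty":0,"tz":0,"ax":0,"ay":0,"az":0,"jaw":230}]' 20
```

```text
t: 3.1
ee_pos: [0.5096, 0.3463, 0.0036]
tcp_rot: [-3.141, -0.0, 2.926]
contact_force: [-1.0, -0.4, 2.6]
grip_width: 0.411
```

```bash
python3 -m inch '[{"tx":0,"ty":0,"tz":-2,"ax":0,"ay":0,"az":0,"jaw":230},{"tx":0,"ty":0,"tz":-4,"ax":0,"ay":0,"az":0,"jaw":230},{"tx":0,"ty":0,"tz":-4,"ax":0,"ay":0,"az":0,"jaw":230},{"tx":-0.7,"ty":-2.2,"tz":0,"ax":0,"ay":0,"az":0,"jaw":230},{"tx":-1.3,"ty":-4.2,"tz":0,"ax":0,"ay":0,"az":0,"jaw":230},{"tx":-1.3,"ty":-4.2,"tz":0,"ax":0,"ay":0,"az":0,"jaw":230},{"tx":-1.3,"ty":-4.2,"tz":0,"ax":0,"ay":0,"az":0,"jaw":230},{"tx":-1.3,"ty":-4.2,"tz":0,"ax":0,"ay":0,"az":0,"jaw":230},{"tx":-1.3,"ty":-4.2,"tz":0,"ax":0,"ay":0,"az":0,"jaw":230},{"tx":-1,"ty":-3.7,"tz":0,"ax":0,"ay":0,"az":0,"jaw":230},{"tx":0,"ty":0,"tz":0,"ax":0,"ay":0,"az":0,"jaw":230}]'
python3 -m inch '[{"tx":0,"ty":0,"tz":0,"ax":0,"ay":0,"az":7.4,"jaw":230},{"tx":0,"ty":0,"tz":0,"ax":0,"ay":0,"az":7.5,"jaw":230},{"tx":0,"ty":0,"tz":0,"ax":0,"ay":0,"az":7.5,"jaw":230},{"tx":0,"ty":0,"tz":0,"ax":0,"ay":0,"az":7.5,"jaw":230},{"tx":0,"ty":0,"tz":0,"ax":0,"ay":0,"az":7.5,"jaw":230},{"tx":0,"ty":0,"tz":0,"ax":0,"ay":0,"az":7.5,"jaw":230},{"tx":0,"ty":0,"tz":0,"ax":0,"ay":0,"az":7.5,"jaw":230},{"tx":0,"ty":0,"tz":0,"ax":0,"ay":0,"az":7.5,"jaw":230},{"tx":0,"ty":0,"tz":0,"ax":0,"ay":0,"az":7.5,"jaw":230},{"tx":0,"ty":0,"tz":0,"ax":0,"ay":0,"az":0,"jaw":230},{"tx":0,"ty":0,"tz":0,"ax":0,"ay":0,"az":0,"jaw":230}]'
python3 - <<'E'
from h import *
c=snap('wrist','w4.png');c=snap('scene','s4.png');c=snap('top','t4.png')
print(c['s'])
E
```

```text
t: 4.2
ee_pos: [0.5319, 0.0622, 0.1034]
tcp_rot: [-3.141, -0.001, 2.922]
contact_force: [-0.2, -0.9, -1.9]
grip_width: 0.407
t: 5.3
ee_pos: [0.5321, 0.0665, 0.1036]
tcp_rot: [-3.141, -0.0, 1.754]
contact_force: [0.4, 0.3, -2.9]
grip_width: 0.414
{'t': 5.4, 'q': array([ 1.01806598e-01,  4.67726470e-01,  1.90281555e+00,  5.95509734e-05,
        7.71226695e-01, -7.98784842e-02]), 'dq': array([-0.00225127,  0.00060851, -0.00084599,  0.0009446 ,  0.0008375 ,
        0.01118552]), 'joint_efforts': array([ 5.13100508e-02, -5.03267026e+01, -2.01593292e+01,  1.91088062e-02,
        1.92420802e-02, -1.76789041e-02]), 'ee_pos': array([0.53217698, 0.06634195, 0.10360766]), 'tcp_rot': array([-3.14142047e+00, -5.54165667e-05,  1.75243870e+00]), 'contact_force': array([ 0.86289735, -0.52953433, -2.15449646]), 'moment': array([-0.08950892, -0.02295311, -0.03298046]), 'grip_width': 0.40733650811215655}
```

View pics/w4.png

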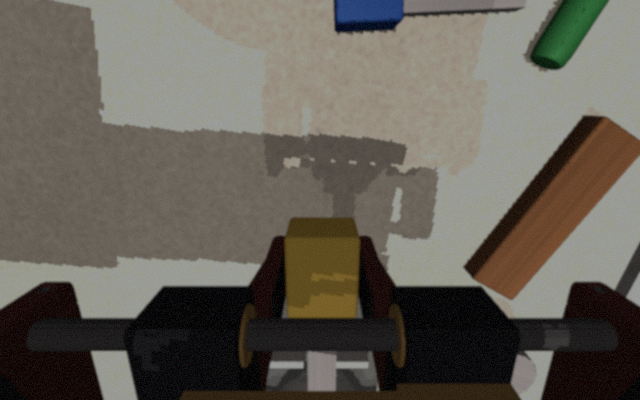

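View pics/s4.png

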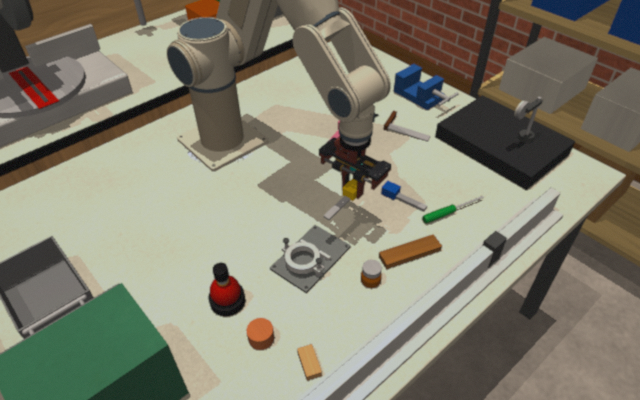

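View pics/t4.png

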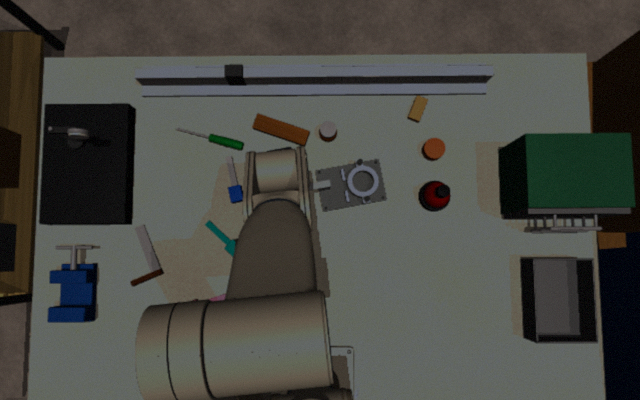

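```bash
python3 - <<'E'
from h import *
c=load('scene0.png')
print(ray(c,302.3,254.0,.046))
for p in((300,223),(390,278),(277,396),(182,334)): print(ray(c,200+p[0]/2.6,140+p[1]/2.6,.01).round(4))
c=load('top0.png');g=cv2.cvtColor(c['pixels'],cv2.COLOR_RGB2GRAY)
k=g[155:215,310:392].copy();print(k.max())
k=cv2.resize(k,None,fx=9,fy=9,interpolation=cv2.INTER_CUBIC);cv2.imwrite('pics/dock.png',cv2.normalize(k,None,0,255,cv2.NORM_MINMAX))
E
```

```text
[ 0.56571832 -0.13567807  0.046     ]
[ 0.4918 -0.0283  0.01  ]
[ 0.6078 -0.0105  0.01  ]
[ 0.6396 -0.1866  0.01  ]
[ 0.5237 -0.208   0.01  ]
102
```

View pics/dock.png

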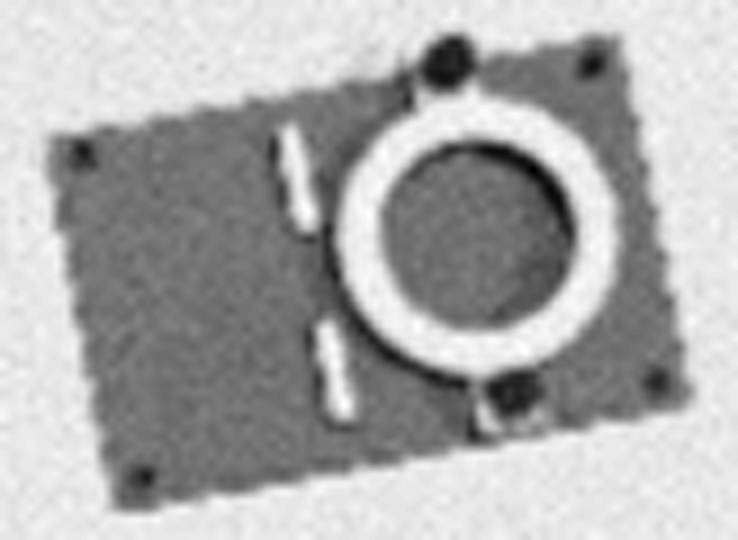

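```bash
python3 - <<'E'
from h import *
c=load('top0.png')
f=lambda u,v,z:ray(c,309.5+u/9,154.5+v/9,z)
r=f(477,238,.046);a=f(290,125,.024);b=f(343,420,.024);p=f(449,63,.066);q=f(513,392,.066)
print('ring',r,'slotmid',(a+b)/2,'gap',(f(307,235,.024)+f(326,318,.024))/2)
for m,n in((a,b),(p,q)): d=m-n;print(np.linalg.norm(d),np.degrees(np.arctan2(d[1],d[0]))-90,(m+n)/2)
g=(f(50,138,.01)+f(615,38,.01)+f(690,405,.01)+f(115,510,.01))/4;print('plate',g)
s=((a+b)/2-r);print('slot-ring dir',np.degrees(np.arctan2(-s[1],-s[0])),np.linalg.norm(s[:2]))
E
```

```text
ring [ 0.56619979 -0.13616633  0.046     ] slotmid [ 0.55905144 -0.08740893  0.024     ] gap [ 0.55764781 -0.08741884  0.024     ]
0.0948266520197577 -80.47194119711523 [ 0.55905144 -0.08740893  0.024     ]
0.10299339613998189 -79.86085053285098 [ 0.56659984 -0.13582881  0.066     ]
plate [ 0.56095718 -0.10416625  0.01      ]
slot-ring dir -81.6592624756312 0.04927862762709999
```

```bash
python3 -m inch '[{"tx":-1.3,"ty":-0.2,"tz":2,"ax":0,"ay":0,"az":0.4,"jaw":230},{"tx":0,"ty":0,"tz":3,"ax":0,"ay":0,"az":0,"jaw":230},{"tx":0,"ty":0,"tz":2.3,"ax":0,"ay":0,"az":0,"jaw":230},{"tx":0,"ty":0,"tz":1,"ax":0,"ay":0,"az":0,"jaw":230},{"tx":0,"ty":0,"tz":0.5,"ax":0,"ay":0,"az":0,"jaw":230},{"tx":0,"ty":0,"tz":0,"ax":0,"ay":0,"az":0,"jaw":230},{"tx":0,"ty":0,"tz":0,"ax":0,"ay":0,"az":0,"jaw":230}]'
python3 - <<'E'
from h import *
c=snap('scene','s5.png');im=c['pixels']
cv2.imwrite('pics/s5c.png',cv2.resize(im[160:300,250:420,::-1],None,fx=4.2,fy=4.2,interpolation=cv2.INTER_CUBIC))
c=snap('top','t5.png');im=c['pixels']
cv2.imwrite('pics/t5c.png',cv2.normalize(cv2.resize(im[145:215,270:392,::-1],None,fx=6.5,fy=6.5,interpolation=cv2.INTER_CUBIC),None,0,255,cv2.NORM_MINMAX))
print(c['s']['ee_pos'],c['s']['tcp_rot'])
E
```

```text
t: 6.15
ee_pos: [0.5333, 0.0531, 0.0165]
tcp_rot: [3.14, 0.0, 1.743]
contact_force: [-0.8, -0.4, -1.2]
grip_width: 0.404
[0.53339974 0.05306323 0.01663399] [3.13988048e+00 1.57081869e-04 1.74288612e+00]
```

View pics/s5c.png

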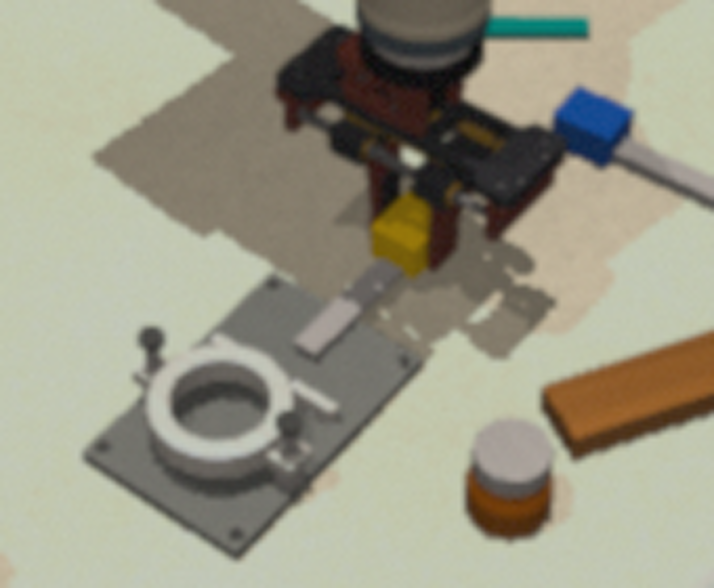

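View pics/t5c.png

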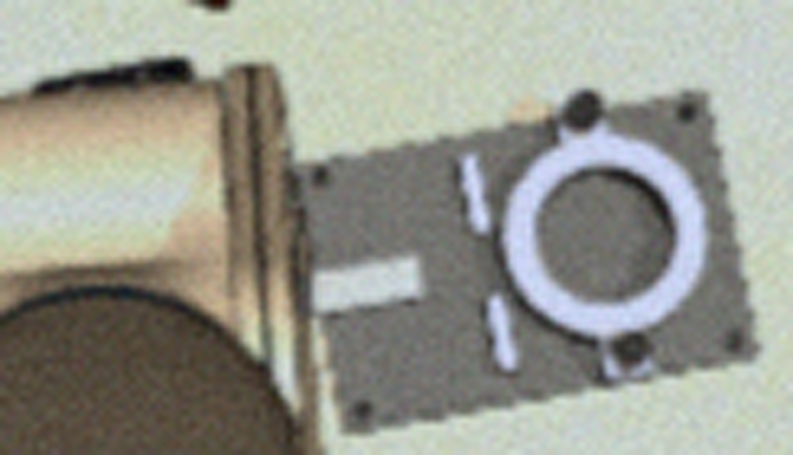

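```bash
python3 -m inch '[{"tx":-1,"ty":0,"tz":0.1,"ax":0,"ay":0,"az":0,"jaw":230},{"tx":-1.5,"ty":0,"tz":0,"ax":0,"ay":0,"az":0,"jaw":230},{"tx":-1.5,"ty":0,"tz":0,"ax":0,"ay":0,"az":0,"jaw":230},{"tx":-1.5,"ty":0,"tz":0,"ax":0,"ay":0,"az":0,"jaw":230},{"tx":-1.5,"ty":0,"tz":0,"ax":0,"ay":0,"az":0,"jaw":230},{"tx":-1.5,"ty":0,"tz":0,"ax":0,"ay":0,"az":0,"jaw":230},{"tx":-1,"ty":0,"tz":0,"ax":0,"ay":0,"az":0,"jaw":230},{"tx":-0.5,"ty":0,"tz":0,"ax":0,"ay":0,"az":0,"jaw":230},{"tx":0,"ty":0,"tz":0.1,"ax":0,"ay":0,"az":0,"jaw":230},{"tx":0,"ty":0,"tz":0,"ax":0,"ay":0,"az":0,"jaw":230}]'
python3 - <<'E'
from h import *
c=snap('scene','s6.png');im=c['pixels']
cv2.imwrite('pics/s6c.png',cv2.resize(im[160:300,250:420,::-1],None,fx=4.2,fy=4.2,interpolation=cv2.INTER_CUBIC))
c=snap('top','t6.png');im=c['pixels']
cv2.imwrite('pics/t6c.png',cv2.normalize(cv2.resize(im[145:215,270:392,::-1],None,fx=6.5,fy=6.5,interpolation=cv2.INTER_CUBIC),None,0,255,cv2.NORM_MINMAX))
print(c['s']['ee_pos'],c['s']['tcp_rot'],c['s']['contact_force'])
E
```

```text
t: 7.25
ee_pos: [0.5497, -0.0455, 0.0137]
tcp_rot: [3.142, 0.0, 1.743]
contact_force: [0.2, -0.4, -1.8]
grip_width: 0.41
[ 0.54965366 -0.04525496  0.01364315] [-3.14151045e+00 -2.68898860e-05  1.74303423e+00] [ 0.014741   -0.6147704  -1.49480193]
```

View pics/s6c.png

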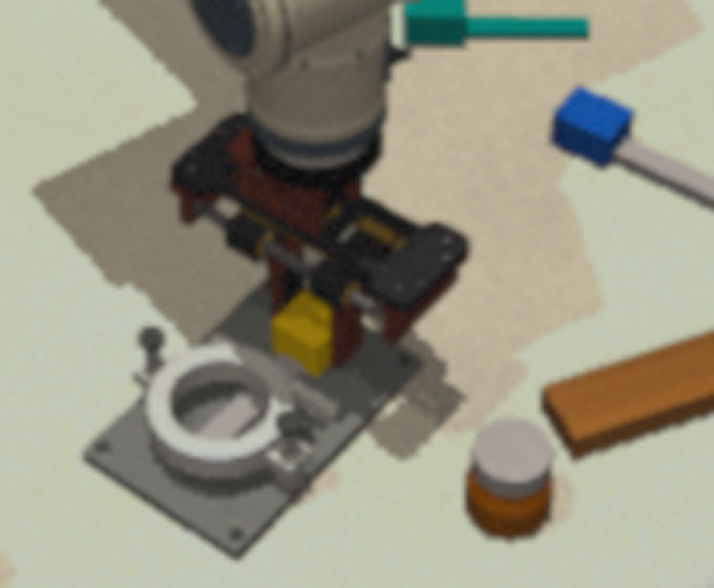

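View pics/t6c.png

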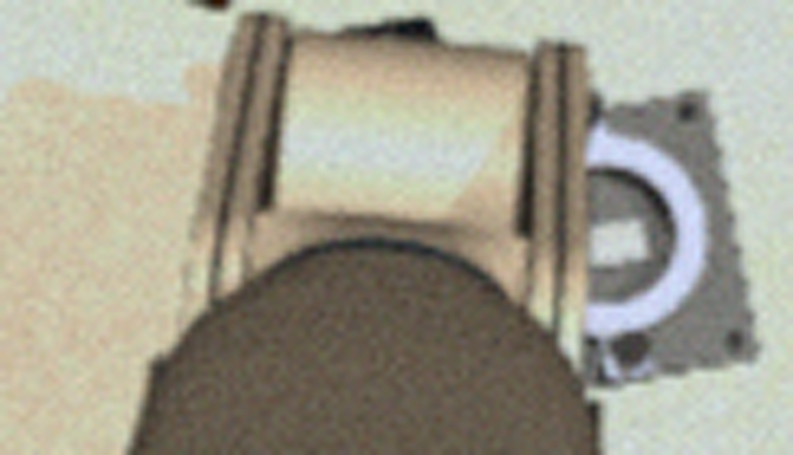

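```bash
python3 -m inch '[{"tx":-0.4,"ty":0,"tz":0,"ax":0,"ay":0,"az":0,"jaw":230},{"tx":-0.4,"ty":0,"tz":0,"ax":0,"ay":0,"az":0,"jaw":230},{"tx":-0.4,"ty":0,"tz":0,"ax":0,"ay":0,"az":0,"jaw":230},{"tx":0,"ty":0,"tz":0,"ax":0,"ay":0,"az":0,"jaw":230},{"tx":0,"ty":0,"tz":0,"ax":0,"ay":0,"az":0,"jaw":230}]'; python3 -m inch '[{"tx":-0.2,"ty":0,"tz":0,"ax":0,"ay":0,"az":0,"jaw":230},{"tx":0,"ty":0,"tz":0,"ax":0,"ay":0,"az":0,"jaw":230}]';  python3 -m inch '[{"tx":-0.2,"ty":0,"tz":0,"ax":0,"ay":0,"az":0,"jaw":230},{"tx":0,"ty":0,"tz":0,"ax":0,"ay":0,"az":0,"jaw":230}]'
```

```text
t: 7.85
ee_pos: [0.5518, -0.0576, 0.0137]
tcp_rot: [3.142, 0.0, 1.742]
contact_force: [-0.4, -0.8, -1.8]
grip_width: 0.41
t: 8.05
ee_pos: [0.5521, -0.0595, 0.0137]
tcp_rot: [3.142, 0.0, 1.743]
contact_force: [-0.1, -0.5, -2.1]
grip_width: 0.41
t: 8.25
ee_pos: [0.5524, -0.0612, 0.0137]
tcp_rot: [-3.141, -0.0, 1.743]
contact_force: [-0.0, 1.1, -1.0]
grip_width: 0.409
```

```bash
python3 -m inch '[{"tx":-0.1,"ty":0,"tz":0,"ax":0,"ay":0,"az":0,"jaw":230},{"tx":0,"ty":0,"tz":0,"ax":0,"ay":0,"az":0,"jaw":230}]'; python3 -m inch '[{"tx":-0.1,"ty":0,"tz":0,"ax":0,"ay":0,"az":0,"jaw":230},{"tx":0,"ty":0,"tz":0,"ax":0,"ay":0,"az":0,"jaw":230}]';
```

```text
t: 8.45
ee_pos: [0.5523, -0.0614, 0.0137]
tcp_rot: [-3.141, -0.001, 1.743]
contact_force: [-1.2, 6.4, -0.3]
grip_width: 0.408
t: 8.65
ee_pos: [0.5523, -0.0616, 0.0137]
tcp_rot: [-3.141, -0.002, 1.742]
contact_force: [-1.4, 12.4, 1.3]
grip_width: 0.411
```

```bash
python3 -m inch '[{"tx":0.15,"ty":0,"tz":0,"ax":0,"ay":0,"az":0,"jaw":230},{"tx":0,"ty":0,"tz":0,"ax":0,"ay":0,"az":0,"jaw":110},{"tx":0,"ty":0,"tz":0,"ax":0,"ay":0,"az":0,"jaw":60},{"tx":0,"ty":0,"tz":0,"ax":0,"ay":0,"az":0,"jaw":40},{"tx":0,"ty":0,"tz":0,"ax":0,"ay":0,"az":0,"jaw":40},{"tx":0,"ty":0,"tz":-1,"ax":0,"ay":0,"az":0,"jaw":40},{"tx":0,"ty":0,"tz":-3,"ax":0,"ay":0,"az":0,"jaw":40},{"tx":0,"ty":0,"tz":-5,"ax":0,"ay":0,"az":0,"jaw":40},{"tx":0,"ty":0,"tz":-5,"ax":0,"ay":0,"az":0,"jaw":40},{"tx":4,"ty":0,"tz":-5,"ax":0,"ay":0,"az":0,"jaw":0},{"tx":4,"ty":0,"tz":-1,"ax":0,"ay":0,"az":0,"jaw":0},{"tx":0,"ty":0,"tz":0,"ax":0,"ay":0,"az":0,"jaw":0}]'
python3 - <<'E'
from h import *
c=snap('wrist','w7.png')
c=snap('scene','s7.png');im=c['pixels']
cv2.imwrite('pics/s7c.png',cv2.resize(im[160:300,250:420,::-1],None,fx=4.2,fy=4.2,interpolation=cv2.INTER_CUBIC))
print(c['s']['ee_pos'],c['s']['tcp_rot'],c['s']['contact_force'])
E
```

```text
t: 9.85
ee_pos: [0.5409, 0.0112, 0.206]
tcp_rot: [3.137, 0.0, 1.745]
contact_force: [-0.5, 0.1, -0.2]
grip_width: 0.997
[0.54055823 0.00975452 0.20463318] [3.13870094e+00 5.15930237e-04 1.74546110e+00] [ 0.03989103  0.34094249 -0.92388519]
```

View pics/s7c.png

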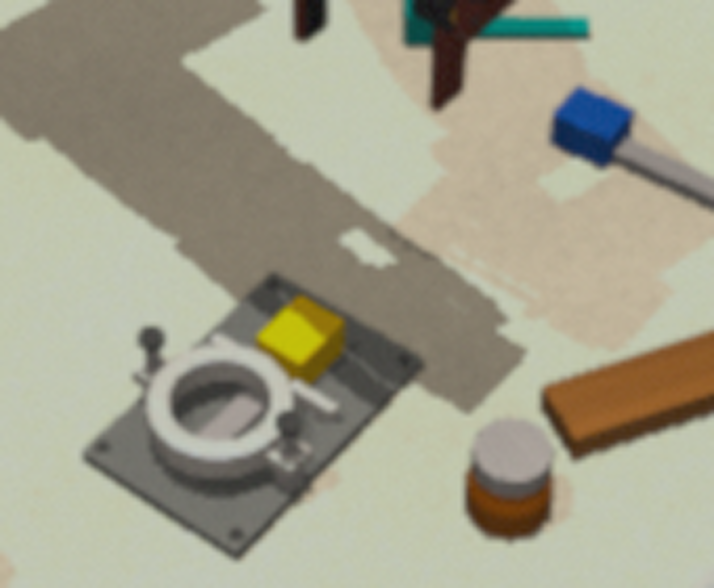

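View pics/w7.png

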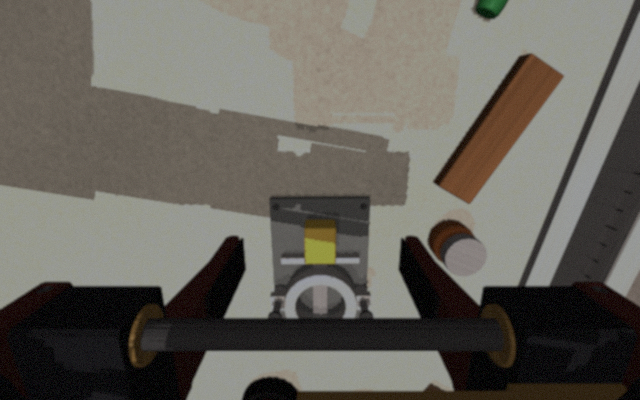

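```bash
python3 - <<'E'
from h import *
c=load('w7.png');im=c['pixels']
cv2.imwrite('pics/w7c.png',cv2.resize(im[190:325,260:385,::-1],None,fx=4.4,fy=4.4,interpolation=cv2.INTER_CUBIC))
E
```

```text
(no output)
```

View pics/w7c.png

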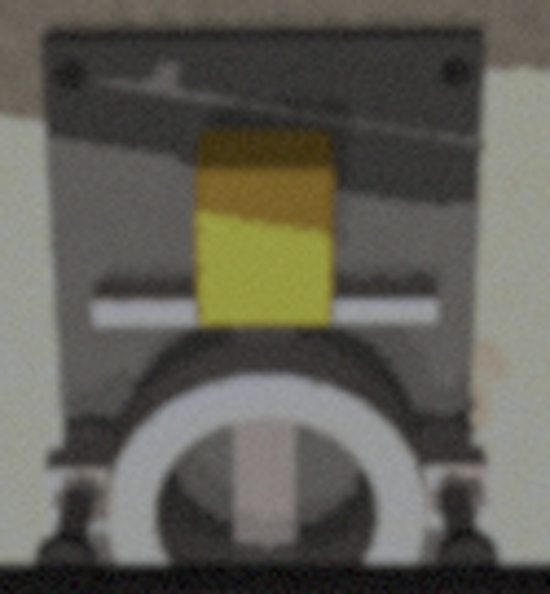

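```bash
python3 - <<'E'
from h import *
c=load('w7.png');f=lambda u,v,z:ray(c,260+u/4.4-.4,190+v/4.4-.4,z)
d=np.array([.1736,-.9848,0]);n=np.array([.9848,.1736,0])
h=f(265,246,.04);ho=f(265,325,.04);ch=f(265,297,.024);chi=f(265,327,.024);r=f(268,373,.046);L=f(90,310,.024);Rr=f(440,310,.024)
pl=f(265,32,.01);x0=pl-d*(-.125)
for k,v in dict(h=h,front=ho,cheekout=ch,cheekin=chi,ringedge=r,cheekmid=(L+Rr)/2,pl=pl).items(): print(k,v.round(4),'x',((v-x0)@d).round(4),'y',((v-[.566,-.136,0])@n).round(4), 'xo',((v-[.566,-.136,0])@d).round(4))
l=f(105,500,.046);rr=f(430,500,.046);print('ring w',np.linalg.norm(l-rr),((l+rr)/2-[.566,-.136,0])@n)
E
```

```text
h [ 0.5512 -0.0619  0.04  ] x -0.0764 y -0.0017 xo -0.0755
front [ 0.5551 -0.0843  0.04  ] x -0.0536 y -0.0018 xo -0.0528
cheekout [ 0.5551 -0.0845  0.024 ] x -0.0535 y -0.0018 xo -0.0526
cheekin [ 0.5566 -0.0935  0.024 ] x -0.0443 y -0.0018 xo -0.0435
ringedge [ 0.5577 -0.0948  0.046 ] x -0.0429 y -0.001 xo -0.0421
cheekmid [ 0.5558 -0.0884  0.024 ] x -0.0495 y -0.0018 xo -0.0487
pl [ 0.5429 -0.014   0.01  ] x -0.125 y -0.0016 xo -0.1241
ring w 0.08744888041391305 -0.0012426317880605917
```

```bash
python3 -m inch '[{"tx":-2.2,"ty":-0.4,"tz":-1,"ax":0,"ay":0,"az":0,"jaw":0},{"tx":-4,"ty":-0.9,"tz":0,"ax":0,"ay":0,"az":0,"jaw":0},{"tx":-4,"ty":-0.9,"tz":0,"ax":0,"ay":0,"az":0,"jaw":0},{"tx":-4,"ty":-0.9,"tz":0,"ax":0,"ay":0,"az":0,"jaw":0},{"tx":-4,"ty":-0.9,"tz":0,"ax":0,"ay":0,"az":0,"jaw":0},{"tx":-4,"ty":-0.9,"tz":0,"ax":0,"ay":0,"az":0,"jaw":0},{"tx":-4,"ty":-0.9,"tz":0,"ax":0,"ay":0,"az":0,"jaw":0},{"tx":-4,"ty":-0.9,"tz":0,"ax":0,"ay":0,"az":0,"jaw":0},{"tx":-4,"ty":-0.7,"tz":0,"ax":0,"ay":0,"az":0,"jaw":0},{"tx":0,"ty":0,"tz":0,"ax":0,"ay":0,"az":0,"jaw":0},{"tx":0,"ty":0,"tz":0,"ax":0,"ay":0,"az":0,"jaw":0}]'
python3 - <<'E'
from h import *
c=snap('wrist','w8.png')
print(c['s']['ee_pos'],c['s']['tcp_rot'],c['s']['contact_force'])
E
```

```text
t: 11.05
ee_pos: [0.5246, -0.3425, 0.2114]
tcp_rot: [-3.14, -0.002, 1.74]
contact_force: [0.1, 0.2, 0.6]
grip_width: 0.999
[ 0.52455568 -0.34250677  0.21139395] [-3.13990368e+00 -1.70848388e-03  1.73965828e+00] [0.07177969 0.17264646 0.56944502]
```

View pics/w8.png

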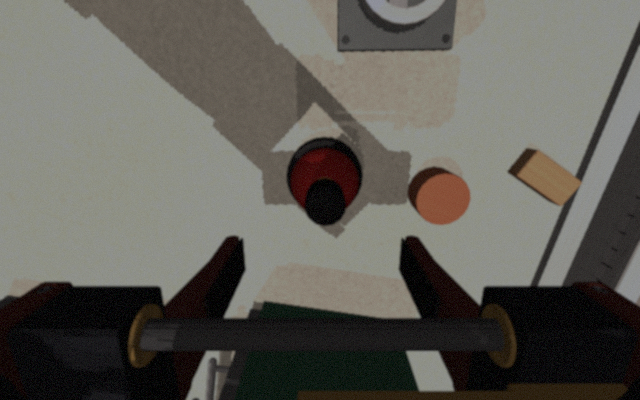

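```bash
python3 - <<'E'
from h import *
c=load('w8.png');im=c['pixels']
cv2.imwrite('pics/w8c.png',cv2.resize(cv2.convertScaleAbs(im[125:240,270:380,::-1],alpha=2.2),None,fx=5,fy=5,interpolation=cv2.INTER_CUBIC))
E
```

```text
(no output)
```

View pics/w8c.png

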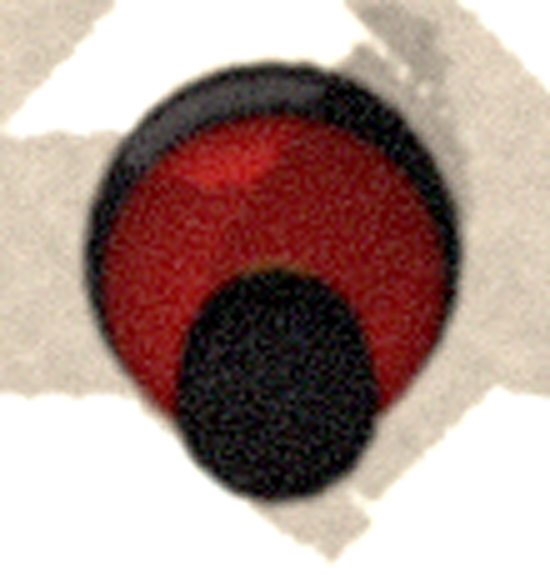

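```bash
python3 - <<'E'
from h import *
c=load('w8.png');Rm,p=pose(c);print(p,Rm[:,2])
K=np.linalg.inv(c['camera_matrix'])
for w,D in((200/5,.034),):
    print(p+Rm@(K@[270+277/5-.4,125+400/5-.4,1])*316.6*D/w)
for z in(.12,.124,.128,.132): print(z,ray(c,325,204.6,z)[:2])
s=load('scene0.png');t=load('top0.png')
# cap top: triangulate scene & top
a=(200+53/2.6-.3,140+327/2.6-.3);b=(290+660/4.3-.4,90+402/4-.4)
print(a,b)
def line(c,uv):
    Rm,p=pose(c);d=Rm@np.linalg.inv(c['camera_matrix'])@[*uv,1.];return p,d/np.linalg.norm(d)
def tri(*L):
    A=0;q=0
    for p,d in L:
        M=np.eye(3)-np.outer(d,d);A=A+M;q=q+M@p
    x=np.linalg.solve(A,q);print('tri',x,[np.linalg.norm((np.eye(3)-np.outer(d,d))@(x-p)).round(4) for p,d in L])
tri(line(s,a),line(t,b));tri(line(s,a),line(c,(325,204.6)));tri(line(s,a),line(t,b),line(c,(325,204.6)))
E
```

```text
[ 0.51036495 -0.26275066  0.37346153] [ 0.0472858  -0.29133207 -0.9554526 ]
[ 0.5263369  -0.3437611   0.11729621]
0.12 [ 0.52616831 -0.34290604]
0.124 [ 0.52591891 -0.34164107]
0.128 [ 0.52566951 -0.3403761 ]
0.132 [ 0.52542011 -0.33911113]
(220.08461538461538, 265.46923076923076) (443.0883720930233, 190.1)
tri [ 0.52705348 -0.3374078   0.13743002] [np.float64(0.0002), np.float64(0.0002)]
tri [ 0.52547219 -0.33743204  0.13598097] [np.float64(0.0005), np.float64(0.0005)]
tri [ 0.5262502  -0.33742769  0.13682684] [np.float64(0.0002), np.float64(0.001), np.float64(0.0011)]
```

```bash
python3 -m inch '[{"tx":0.4,"ty":0.2,"tz":2,"ax":0,"ay":0,"az":0,"jaw":0},{"tx":0,"ty":0,"tz":3,"ax":0,"ay":0,"az":0,"jaw":0},{"tx":0,"ty":0,"tz":3,"ax":0,"ay":0,"az":0,"jaw":0},{"tx":0,"ty":0,"tz":2,"ax":0,"ay":0,"az":0,"jaw":0},{"tx":0,"ty":0,"tz":1,"ax":0,"ay":0,"az":0,"jaw":0},{"tx":0,"ty":0,"tz":0,"ax":0,"ay":0,"az":0,"jaw":0},{"tx":0,"ty":0,"tz":0,"ax":0,"ay":0,"az":0,"jaw":0}]'
python3 - <<'E'
from h import *
c=snap('wrist','w9.png');cv2.imwrite('pics/w9c.png',cv2.convertScaleAbs(c['pixels'][:,:,::-1],alpha=2))
print(c['s']['ee_pos'],c['s']['tcp_rot'],c['s']['contact_force'])
c=snap('scene','s9.png');im=c['pixels']
cv2.imwrite('pics/s9c.png',cv2.resize(im[200:330,150:290,::-1],None,fx=4.5,fy=4.5,interpolation=cv2.INTER_CUBIC))
E
```

```text
t: 11.8
ee_pos: [0.5277, -0.3367, 0.1035]
tcp_rot: [3.141, 0.0, 1.743]
contact_force: [0.5, 0.6, -0.1]
grip_width: 1.001
[ 0.52771915 -0.33673431  0.10345097] [3.14104180e+00 4.80902122e-04 1.74331420e+00] [ 0.46568387  0.59796127 -0.09792746]
```

View pics/w9c.png

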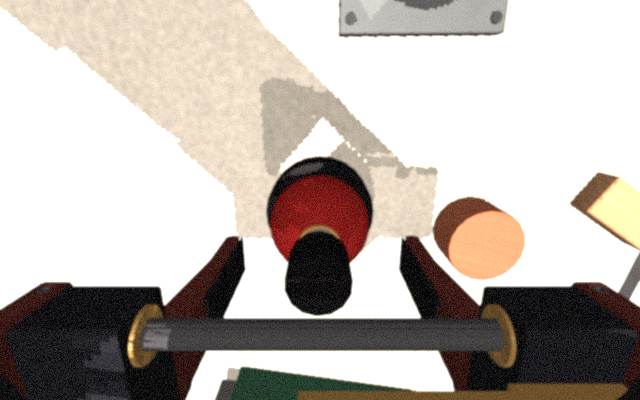

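View pics/s9c.png

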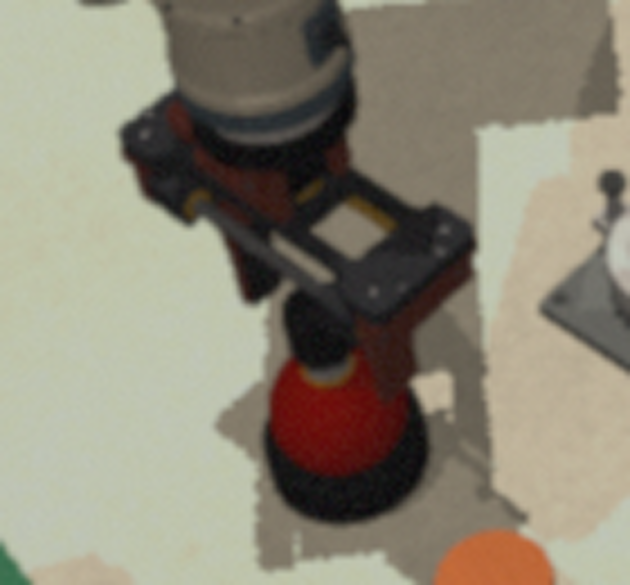

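```bash
python3 - <<'E'
from h import *
c=load('w8.png')
g=cv2.cvtColor(c['pixels'],cv2.COLOR_RGB2HSV)
im=c['pixels'].astype(int)
# outer silhouette of stand: edge points on left, top, right (upper half)
m=((im.max(2)<55)|((im[:,:,0]>1.8*im[:,:,1])&(im[:,:,0]>30))).astype(np.uint8)
cs,_=cv2.findContours(m[125:235,275:375],cv2.RETR_EXTERNAL,cv2.CHAIN_APPROX_NONE);b=max(cs,key=cv2.contourArea)[:,0]+[275,125]
print(b.min(0),b.max(0))
top=b[b[:,1]<170]
P=np.array([ray(c,u,v,.028)[:2] for u,v in top])
A=np.c_[2*P,np.ones(len(P))];s=np.linalg.lstsq(A,(P**2).sum(1),rcond=None)[0];print('circle',s[:2],np.sqrt(s[2]+s[:2]@s[:2]),len(P))
P=P-0;from scipy.optimize import least_squares
r=least_squares(lambda q:np.hypot(P[:,0]-q[0],P[:,1]-q[1])-.043,s[:2]);print(r.x,r.cost)
st=load('w9.png')['s'];d=np.r_[r.x,0]-st['ee_pos'];print(rot(st['tcp_rot']).T@d)
E
```

```text
[287 138] [362 225]
circle [ 0.52541049 -0.33772999] 0.04068020686610905 96
[ 0.52590573 -0.34059407] 3.6799806080259376e-05
[-0.00344142 -0.00250607  0.10345127]
```

```bash
python3 -m inch '[{"tx":-0.1,"ty":-0.2,"tz":0.7,"ax":0,"ay":0,"az":0,"jaw":60},{"tx":0,"ty":0,"tz":0,"ax":0,"ay":0,"az":0,"jaw":120},{"tx":0,"ty":0,"tz":0,"ax":0,"ay":0,"az":0,"jaw":170},{"tx":0,"ty":0,"tz":0,"ax":0,"ay":0,"az":0,"jaw":235},{"tx":0,"ty":0,"tz":0,"ax":0,"ay":0,"az":0,"jaw":235},{"tx":0,"ty":0,"tz":0,"ax":0,"ay":0,"az":0,"jaw":235},{"tx":0,"ty":0,"tz":0,"ax":0,"ay":0,"az":0,"jaw":235},{"tx":0,"ty":0,"tz":0,"ax":0,"ay":0,"az":0,"jaw":235}]' 50
python3 - <<'E'
from h import *
c=snap('wrist','w10.png');cv2.imwrite('pics/w10c.png',cv2.convertScaleAbs(c['pixels'][:,:,::-1],alpha=2))
print(c['s']['ee_pos'],c['s']['tcp_rot'],c['s']['contact_force'],c['s']['moment'])
E
```

```text
t: 12.7
ee_pos: [0.5258, -0.3384, 0.0959]
tcp_rot: [3.141, 0.0, 1.743]
contact_force: [1.3, 0.2, 2.3]
grip_width: 0.378
[ 0.5257597  -0.33835339  0.09594423] [3.14090717e+00 2.74881726e-04 1.74251336e+00] [1.30365963 0.20259906 2.34337169] [ 0.07270556 -0.12709495 -0.02649323]
```

View pics/w10c.png

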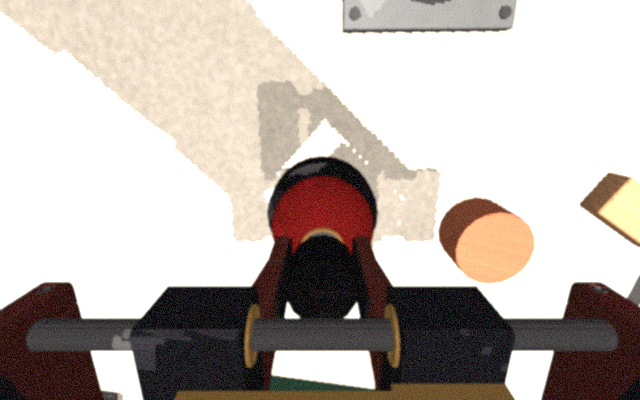

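```bash
python3 -m inch '[{"tx":0,"ty":0,"tz":-0.5,"ax":0,"ay":0,"az":0,"jaw":235},{"tx":0,"ty":0,"tz":-1.5,"ax":0,"ay":0,"az":0,"jaw":235},{"tx":0,"ty":0,"tz":-2,"ax":0,"ay":0,"az":0,"jaw":235},{"tx":0,"ty":0,"tz":-2,"ax":0,"ay":0,"az":0,"jaw":235},{"tx":0,"ty":0,"tz":-2,"ax":0,"ay":0,"az":0,"jaw":235},{"tx":0,"ty":0,"tz":-1,"ax":0,"ay":0,"az":0,"jaw":235},{"tx":0,"ty":0,"tz":0,"ax":0,"ay":0,"az":0,"jaw":235},{"tx":0,"ty":0,"tz":0,"ax":0,"ay":0,"az":0,"jaw":235}]'
python3 - <<'E'
from h import *
c=snap('wrist','w11.png');cv2.imwrite('pics/w11c.png',cv2.convertScaleAbs(c['pixels'][:,:,::-1],alpha=2))
print(c['s']['ee_pos'],c['s']['tcp_rot'],c['s']['contact_force'],c['s']['moment'])
c=snap('scene','s11.png');im=c['pixels']
cv2.imwrite('pics/s11c.png',cv2.resize(im[140:320,150:330,::-1],None,fx=3.3,fy=3.3,interpolation=cv2.INTER_CUBIC))
E
```

```text
t: 13.55
ee_pos: [0.525, -0.3381, 0.1854]
tcp_rot: [-3.141, -0.0, 1.743]
contact_force: [0.0, 0.7, -3.5]
grip_width: 0.38
[ 0.52500992 -0.33809455  0.18543554] [-3.14111799e+00 -3.86103373e-04  1.74259361e+00] [ 0.04157475  0.67161484 -3.48456559] [-0.03291594  0.07259739 -0.03981569]
```

View pics/s11c.png

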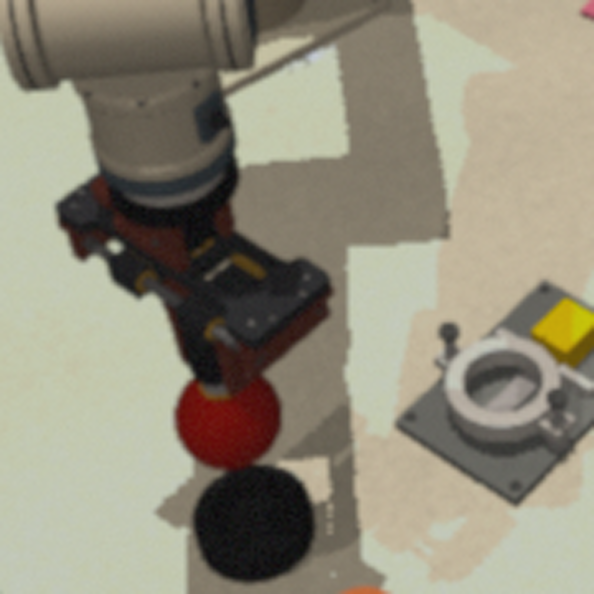

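View pics/w11c.png

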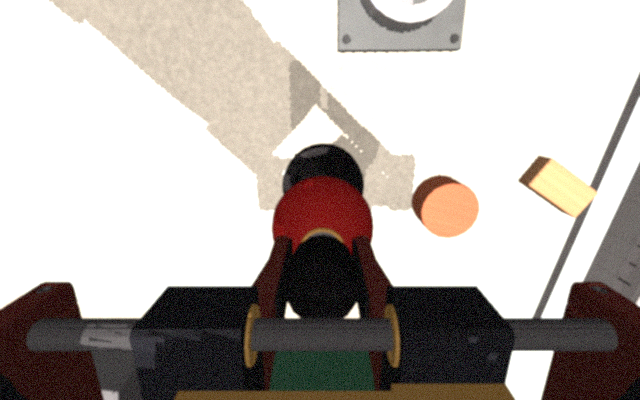

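```bash
python3 - <<'E'
from h import *
def fit(f,box):
    c=load(f);im=c['pixels'].astype(int)
    m=((im[:,:,0]>2.2*im[:,:,1])&(im[:,:,0]>2.2*im[:,:,2])&(im[:,:,0]>40)).astype(np.uint8)
    k=np.zeros_like(m);x0,y0,x1,y1=box;k[y0:y1,x0:x1]=m[y0:y1,x0:x1]
    cs,_=cv2.findContours(k,cv2.RETR_EXTERNAL,cv2.CHAIN_APPROX_NONE);b=cv2.convexHull(max(cs,key=cv2.contourArea))[:,0]
    print(f,b.min(0),b.max(0),cv2.minEnclosingCircle(b));(u,v),r=cv2.minEnclosingCircle(b);return c,(u,v),r
L=[]
for f,box in(('w11.png',(265,165,380,236)),('s11.png',(195,255,240,290))):
    c,uv,r=fit(f,box);Rm,p=pose(c);d=Rm@np.linalg.inv(c['camera_matrix'])@[*uv,1.];L.append((p,d/np.linalg.norm(d)))
A=0;q=0
for p,d in L:
    M=np.eye(3)-np.outer(d,d);A=A+M;q=q+M@p
x=np.linalg.solve(A,q);s=load('w11.png')['s'];print(x,rot(s['tcp_rot']).T@(x-s['ee_pos']),[np.linalg.norm((np.eye(3)-np.outer(d,d))@(x-p)).round(4) for p,d in L])
E
```

```text
w11.png [274 177] [371 235] ((322.1813049316406, 225.2715301513672), 49.153751373291016)
s11.png [204 255] [233 282] ((218.86585998535156, 266.6463317871094), 15.501371383666992)
[ 0.52523855 -0.34093282  0.13463756] [-0.00285518 -0.00023583  0.050797  ] [np.float64(0.0007), np.float64(0.0007)]
```

```bash
python3 -m inch '[{"tx":1,"ty":0.4,"tz":0,"ax":0,"ay":0,"az":0,"jaw":235},{"tx":2,"ty":0.8,"tz":0,"ax":0,"ay":0,"az":0,"jaw":235},{"tx":2.7,"ty":1,"tz":0,"ax":0,"ay":0,"az":0,"jaw":235},{"tx":2.7,"ty":1,"tz":0,"ax":0,"ay":0,"az":0,"jaw":235},{"tx":2.7,"ty":1,"tz":0,"ax":0,"ay":0,"az":0,"jaw":235},{"tx":2.7,"ty":1,"tz":0,"ax":0,"ay":0,"az":0,"jaw":235},{"tx":2.7,"ty":1,"tz":0,"ax":0,"ay":0,"az":0,"jaw":235},{"tx":1.9,"ty":0.8,"tz":0,"ax":0,"ay":0,"az":0,"jaw":235},{"tx":1,"ty":0.4,"tz":0,"ax":0,"ay":0,"az":0,"jaw":235},{"tx":0,"ty":0,"tz":0,"ax":0,"ay":0,"az":0,"jaw":235},{"tx":0,"ty":0,"tz":0,"ax":0,"ay":0,"az":0,"jaw":235}]'
python3 - <<'E'
from h import *
c=snap('wrist','w12.png');cv2.imwrite('pics/w12c.png',cv2.convertScaleAbs(c['pixels'][:,:,::-1],alpha=2))
s=c['s'];print(s['ee_pos'],s['tcp_rot'],s['contact_force'],s['moment'])
g=[.565,-.1345,.185];print(rot(s['tcp_rot']).T@(g-s['ee_pos']))
c=snap('scene','s12.png');im=c['pixels']
cv2.imwrite('pics/s12c.png',cv2.resize(im[150:310,220:390,::-1],None,fx=3.7,fy=3.7,interpolation=cv2.INTER_CUBIC))
E
```

```text
t: 14.75
ee_pos: [0.565, -0.1348, 0.1855]
tcp_rot: [-3.141, 0.0, 1.743]
contact_force: [0.2, -0.7, -3.7]
grip_width: 0.378
[ 0.5649798  -0.13476815  0.18547769] [-3.14106268e+00  1.55864295e-04  1.74308232e+00] [ 0.24346697 -0.66305986 -3.74754689] [-0.08196743  0.02240378 -0.06560033]
[2.60790009e-04 6.61193718e-05 4.77613815e-04]
```

View pics/s12c.png

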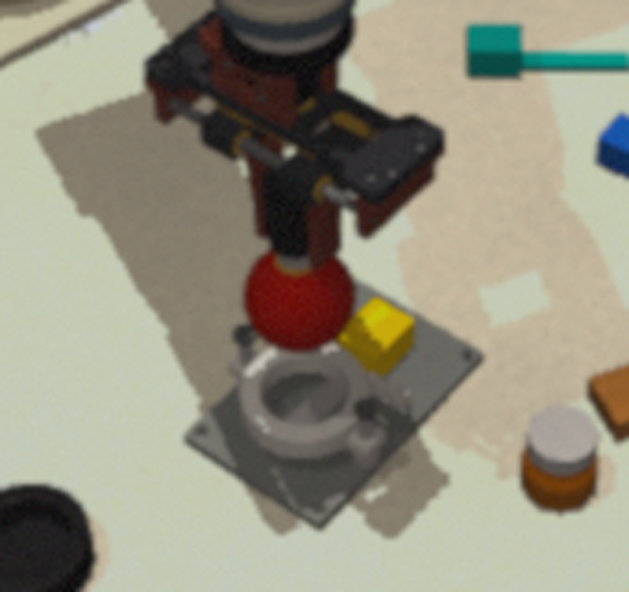

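View pics/w12c.png

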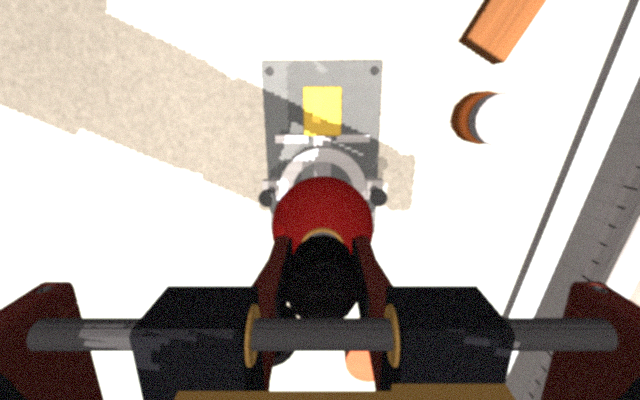

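```bash
python3 - <<'E'
from h import *
c=load('w12.png');a=ray(c,266,197,.064);b=ray(c,379,197,.064);print(a,b,(a+b)/2,np.linalg.norm(a-b))
E
```

```text
[ 0.51308647 -0.14691962  0.064     ] [ 0.61706623 -0.12892902  0.064     ] [ 0.56507635 -0.13792432  0.064     ] 0.10552465842564548
```

```bash
python3 -m inch '[{"tx":0,"ty":0,"tz":1,"ax":0,"ay":0,"az":0,"jaw":235},{"tx":0,"ty":0,"tz":2,"ax":0,"ay":0,"az":0,"jaw":235},{"tx":0,"ty":0,"tz":2,"ax":0,"ay":0,"az":0,"jaw":235},{"tx":0,"ty":0,"tz":1,"ax":0,"ay":0,"az":0,"jaw":235},{"tx":0,"ty":0,"tz":0.3,"ax":0,"ay":0,"az":0,"jaw":235},{"tx":0,"ty":0,"tz":0,"ax":0,"ay":0,"az":0,"jaw":235},{"tx":0,"ty":0,"tz":0,"ax":0,"ay":0,"az":0,"jaw":235}]'
python3 -m inch '[{"tx":0,"ty":0,"tz":0.2,"ax":0,"ay":0,"az":0,"jaw":235},{"tx":0,"ty":0,"tz":0.2,"ax":0,"ay":0,"az":0,"jaw":235},{"tx":0,"ty":0,"tz":0,"ax":0,"ay":0,"az":0,"jaw":235}]'
python3 -m inch '[{"tx":0,"ty":0,"tz":0.1,"ax":0,"ay":0,"az":0,"jaw":235},{"tx":0,"ty":0,"tz":0.1,"ax":0,"ay":0,"az":0,"jaw":235},{"tx":0,"ty":0,"tz":0,"ax":0,"ay":0,"az":0,"jaw":235},{"tx":0,"ty":0,"tz":0,"ax":0,"ay":0,"az":0,"jaw":235}]'
python3 - <<'E'
from h import *
c=snap('scene','s13.png');im=c['pixels']
cv2.imwrite('pics/s13c.png',cv2.resize(im[170:310,230:380,::-1],None,fx=4.2,fy=4.2,interpolation=cv2.INTER_CUBIC))
E
```

```text
t: 15.55
ee_pos: [0.5657, -0.1348, 0.1234]
tcp_rot: [3.14, 0.001, 1.743]
contact_force: [-0.2, -0.8, -3.1]
grip_width: 0.377
t: 15.85
ee_pos: [0.5651, -0.1345, 0.1188]
tcp_rot: [3.141, 0.0, 1.743]
contact_force: [-0.4, -0.3, -2.9]
grip_width: 0.378
t: 16.25
ee_pos: [0.5651, -0.1345, 0.1167]
tcp_rot: [-3.142, -0.0, 1.743]
contact_force: [0.5, 0.0, -3.3]
grip_width: 0.379
```

View pics/s13c.png

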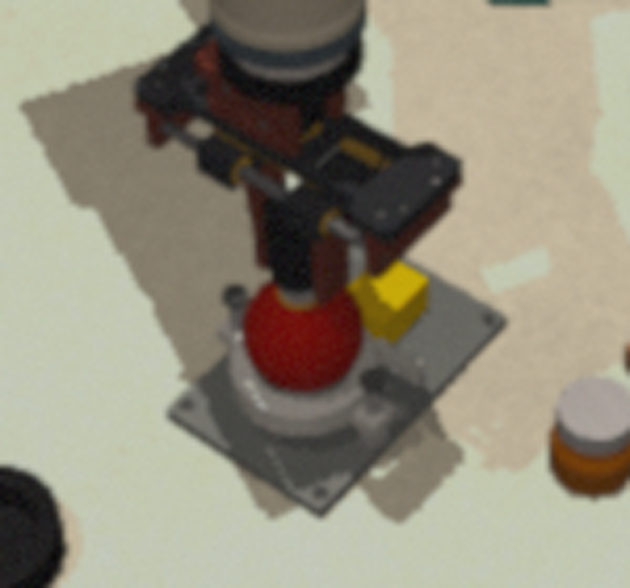

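Nearly seated; keep descending in small increments, watching force.

```bash
for i in 1 2 3; do :; done
python3 -m inch '[{"tx":0,"ty":0,"tz":0.1,"ax":0,"ay":0,"az":0,"jaw":235},{"tx":0,"ty":0,"tz":0.1,"ax":0,"ay":0,"az":0,"jaw":235},{"tx":0,"ty":0,"tz":0,"ax":0,"ay":0,"az":0,"jaw":235}]'
python3 -m inch '[{"tx":0,"ty":0,"tz":0.1,"ax":0,"ay":0,"az":0,"jaw":235},{"tx":0,"ty":0,"tz":0.1,"ax":0,"ay":0,"az":0,"jaw":235},{"tx":0,"ty":0,"tz":0,"ax":0,"ay":0,"az":0,"jaw":235}]'
python3 -m inch '[{"tx":0,"ty":0,"tz":0.1,"ax":0,"ay":0,"az":0,"jaw":235},{"tx":0,"ty":0,"tz":0.1,"ax":0,"ay":0,"az":0,"jaw":235},{"tx":0,"ty":0,"tz":0,"ax":0,"ay":0,"az":0,"jaw":235}]'
```

```text
t: 16.6
ee_pos: [0.565, -0.1345, 0.1145]
tcp_rot: [-3.141, -0.0, 1.743]
contact_force: [-0.3, -0.8, -2.8]
grip_width: 0.38
t: 16.9
ee_pos: [0.5655, -0.1348, 0.1131]
tcp_rot: [3.141, 0.001, 1.743]
contact_force: [-1.3, -1.2, 1.8]
grip_width: 0.378
t: 17.2
ee_pos: [0.5654, -0.1347, 0.1108]
tcp_rot: [3.141, 0.0, 1.743]
contact_force: [-0.4, -2.1, 2.4]
grip_width: 0.384
```

```bash

python3 -m inch '[{"tx":-0.1,"ty":0,"tz":0.1,"ax":0,"ay":0,"az":0,"jaw":235},{"tx":0,"ty":0,"tz":0.1,"ax":0,"ay":0,"az":0,"jaw":235},{"tx":0,"ty":0,"tz":0,"ax":0,"ay":0,"az":0,"jaw":235}]'
python3 -m inch '[{"tx":0,"ty":0,"tz":0.1,"ax":0,"ay":0,"az":0,"jaw":235},{"tx":0,"ty":0,"tz":0.1,"ax":0,"ay":0,"az":0,"jaw":235},{"tx":0,"ty":0,"tz":0,"ax":0,"ay":0,"az":0,"jaw":235}]'
python3 -m inch '[{"tx":0,"ty":0,"tz":0.1,"ax":0,"ay":0,"az":0,"jaw":235},{"tx":0,"ty":0,"tz":0,"ax":0,"ay":0,"az":0,"jaw":235}]'
python3 -m inch '[{"tx":0,"ty":0,"tz":0.1,"ax":0,"ay":0,"az":0,"jaw":235},{"tx":0,"ty":0,"tz":0,"ax":0,"ay":0,"az":0,"jaw":235}]'
```

```text
t: 17.5
ee_pos: [0.5655, -0.1354, 0.1087]
tcp_rot: [3.141, -0.0, 1.743]
contact_force: [-0.0, 0.3, 3.4]
grip_width: 0.382
t: 17.8
ee_pos: [0.5655, -0.1354, 0.1067]
tcp_rot: [3.141, -0.0, 1.743]
contact_force: [-0.8, 0.6, 4.2]
grip_width: 0.379
t: 18.0
ee_pos: [0.5655, -0.1355, 0.1058]
tcp_rot: [3.141, 0.0, 1.743]
contact_force: [-0.3, 0.7, 4.4]
grip_width: 0.38
t: 18.2
ee_pos: [0.5655, -0.1355, 0.1048]
tcp_rot: [3.141, 0.0, 1.743]
contact_force: [-0.5, 0.2, 4.3]
grip_width: 0.379
```

```bash

python3 -m inch '[{"tx":0,"ty":0,"tz":0.1,"ax":0,"ay":0,"az":0,"jaw":235},{"tx":0,"ty":0,"tz":0,"ax":0,"ay":0,"az":0,"jaw":235}]'
python3 -m inch '[{"tx":0,"ty":0,"tz":0.1,"ax":0,"ay":0,"az":0,"jaw":235},{"tx":0,"ty":0,"tz":0,"ax":0,"ay":0,"az":0,"jaw":235}]'
python3 -m inch '[{"tx":0,"ty":0,"tz":0.05,"ax":0,"ay":0,"az":0,"jaw":235},{"tx":0,"ty":0,"tz":0,"ax":0,"ay":0,"az":0,"jaw":235}]'
```

```text
t: 18.4
ee_pos: [0.5655, -0.1355, 0.1038]
tcp_rot: [3.141, 0.0, 1.743]
contact_force: [-0.4, 0.7, 5.7]
grip_width: 0.384
t: 18.6
ee_pos: [0.5655, -0.1355, 0.1029]
tcp_rot: [3.141, 0.0, 1.743]
contact_force: [-0.5, 0.8, 6.3]
grip_width: 0.38
t: 18.8
ee_pos: [0.5655, -0.1355, 0.1027]
tcp_rot: [3.141, 0.0, 1.743]
contact_force: [-0.9, 1.5, 7.2]
grip_width: 0.382
```

```bash

python3 -m inch '[{"tx":0,"ty":0,"tz":0.05,"ax":0,"ay":0,"az":0,"jaw":235},{"tx":0,"ty":0,"tz":0,"ax":0,"ay":0,"az":0,"jaw":235}]'
python3 -m inch '[{"tx":0,"ty":0,"tz":0.05,"ax":0,"ay":0,"az":0,"jaw":235},{"tx":0,"ty":0,"tz":0,"ax":0,"ay":0,"az":0,"jaw":235}]'
python3 -m inch '[{"tx":0,"ty":0,"tz":0.05,"ax":0,"ay":0,"az":0,"jaw":235},{"tx":0,"ty":0,"tz":0,"ax":0,"ay":0,"az":0,"jaw":235}]'
```

```text
t: 19.0
ee_pos: [0.5656, -0.1356, 0.1026]
tcp_rot: [3.141, 0.0, 1.743]
contact_force: [-2.8, 0.9, 11.0]
grip_width: 0.378
t: 19.2
ee_pos: [0.5656, -0.1356, 0.1025]
tcp_rot: [3.141, 0.0, 1.743]
contact_force: [-2.5, 0.8, 14.6]
grip_width: 0.378
t: 19.4
ee_pos: [0.5657, -0.1356, 0.1024]
tcp_rot: [3.141, 0.0, 1.743]
contact_force: [-4.2, 1.3, 18.5]
grip_width: 0.381
```

```bash

python3 -m inch '[{"tx":0,"ty":0,"tz":0,"ax":0,"ay":0,"az":0,"jaw":235},{"tx":0,"ty":0,"tz":0,"ax":0,"ay":0,"az":0,"jaw":235},{"tx":0,"ty":0,"tz":0,"ax":0,"ay":0,"az":0,"jaw":235},{"tx":0,"ty":0,"tz":0,"ax":0,"ay":0,"az":0,"jaw":235},{"tx":0,"ty":0,"tz":0,"ax":0,"ay":0,"az":0,"jaw":235}]'
python3 - <<'E'
from h import *
c=snap('wrist','w14.png');cv2.imwrite('pics/w14c.png',cv2.resize(cv2.convertScaleAbs(c['pixels'][60:330,200:440,::-1],alpha=2),None,fx=2.2,fy=2.2))
c=snap('scene','s14.png');im=c['pixels']
cv2.imwrite('pics/s14c.png',cv2.resize(im[170:310,230:380,::-1],None,fx=4.2,fy=4.2,interpolation=cv2.INTER_CUBIC))
print(readout.read_state()['contact_force'])
E
```

```text
t: 19.9
ee_pos: [0.5657, -0.1357, 0.1024]
tcp_rot: [3.141, 0.0, 1.743]
contact_force: [-4.3, 2.4, 19.0]
grip_width: 0.384
[-5.08244979  1.82627061 18.30569673]
```

View pics/s14c.png

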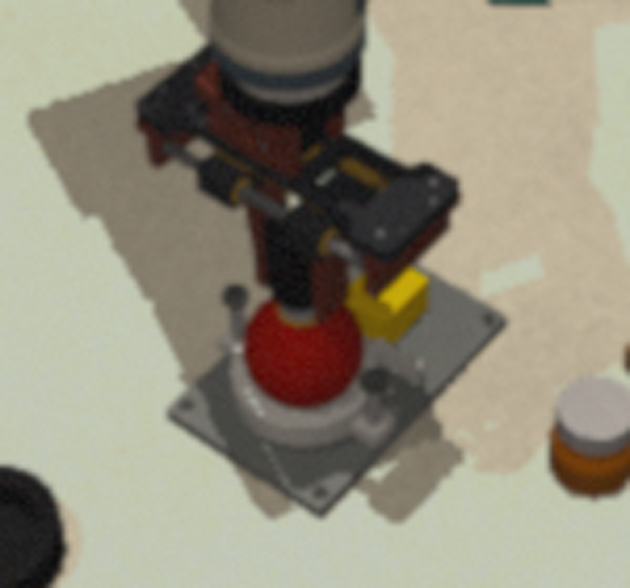

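View pics/w14c.png

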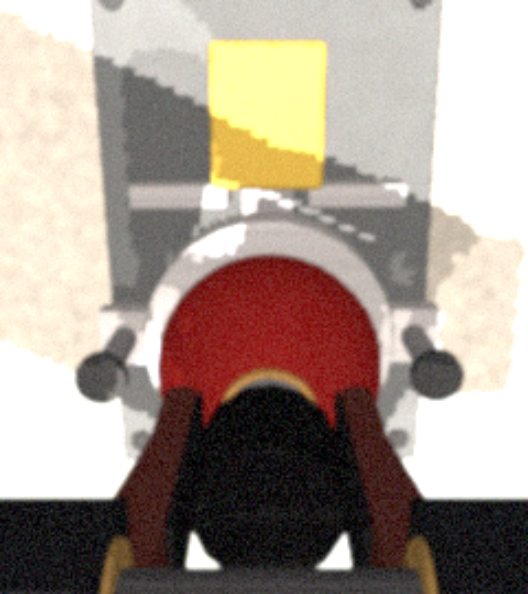

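```bash
python3 - <<'E'
from h import *
c=load('w14.png');f=lambda u,v,z:ray(c,200+u/2.2,60+v/2.2,z)
d=np.array([.1736,-.9848,0])
h=f(267,188,.04);k=f(267,183,.024);k2=f(267,208,.024);b=f(267,42,.04);print('front',h@d,'cheek',k@d,k2@d,'back',b@d,h,b)
E
```

```text
front 0.1794924850518537 cheek 0.17986697099170473 0.18843073402772137 back 0.13581060173452508 [ 0.55554841 -0.08433111  0.04      ] [ 0.54814515 -0.04128006  0.04      ]
```

Handle front is within about 0.4 mm of the cheeks' outer faces. The push is steady at about 18.5 N, so I'm handing in.

```bash
python3 -c "
from station import job
print(job.job_done())"
```

```text
the job is handed in; nothing more can be done
None
```

I slid the yellow gauge along the ledge until its handle stopped against the cheeks and let it go there. Then I set the red flask upright in the ring, pressed it down, and handed the job in while still holding it pressed. The hand-in gives no verdict, so I only have my own last checks.

- **Gauge:** the handle front is about 0.4 mm from the cheeks, straight and centred in the slot. The last picture shows nothing touching it.
- **Ring travel:** about 10.5 mm, judged from where the tool met the ring and where it stopped. The stop was hard, which is what meeting the blade should feel like.
- **Push:** about 18.5 N at the wrist, plus about 3 N of flask weight, so roughly 21 N on the ring. This held steady for the last half second before hand-in. The tool stayed vertical and the grip (set at 50 N) measured 33–34 mm on the 34 mm cap.
- **Other things:** I never touched the blue gauge, offcut or jar. The clock stood at about 20 s of the 58 s allowed.
- **What disagreed:**
  - A side force of 4–5 N remained while pressing, probably because the flask is a millimetre or so off the ring's axis.
  - My readings of the flask's cap height differed by about 15 mm between methods. I settled it by triangulating the ball from two cameras after lifting. The flask then met the ring 3–4 mm lower than that predicted.

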